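Dock the backup-drive caddy behind its keeper flap

TASK

Put the backup-drive caddy down on the open apron of the desk's docking tray, nose towards the orange flap, then slide it through the sprung one-way flap until it is pressed firmly home, so that the rubber buffer at the end gives by about half its stroke - gently, never much further, and without ramming the tray. Then let go and leave the caddy lying flat in the bay with the flap sprung up again behind it, and leave the mouse, mug and book where they are.

Things in the scene. Friction and masses are not known exactly. Their poses are not given: they have to be found in the camera images.
- caddy: Black drive caddy, 0.2 to 0.4 kg; body 105 long (x) x 52 wide (y) x 22 high mm, upright blue grip on top. Origin: underside, mid-width; square heel at x = -55, nose at x = +50 mm. Nose underside rises at 45 degrees from x = +33 to +50 mm, to ride over the flap. z up. Starts flat on the desk, left or right of the robot's centre line.
- caddy_grip (a point): Point in the caddy's blue grip, 15 mm behind its origin, 52 mm above its underside. The grip is a plate 14 mm thick (caddy y), 46 long (x), from 22 to 63 mm above the underside. Take it from above across the 14 mm; fingertips 31 mm or more above the caddy's underside clear the tray's lips.
- dock: Docking tray fixed to the desk, grey and steel, 417 x 84 mm. Origin on the desk surface under the flap hinge; +x = direction to push, y across, z up. Lane floor 14 mm above the desk. Open apron x = -165 to -50 mm, flares x = -50 to -18, then walls 56 mm apart, 23 mm high. Over x = -3 to +23 mm the floor has a pocket for the flap; beyond it is the bay, to x = 240 mm.
- apron (a point): Point on top of the apron, mid-width, at dock x = -105 mm: put the caddy's origin about here, caddy x along dock x; its nose is then still clear of the flares.
- lane_mouth (a point): Point on the lane floor, mid-width, at dock x = -13 mm. From here to dock x = +180 mm inward lips (underside 25 mm, top 28 mm above the lane floor) leave a 44 mm slot for the caddy's grip: the caddy slides in under them and cannot be put in from above.
- bay (a point): Point on the bay floor, mid-width, at dock x = +142 mm. A dark stop block with a sprung black rubber buffer stands in the bay, clamped by hand anywhere: the buffer's free face lies 0 to 60 mm beyond this point, to be found by feel.
- flap (a joint): Orange flap across the lane, 50 mm wide, 17 mm above the lane floor, hinged at its foot at dock x = 0. 0 = upright, against its stop (cannot fold towards the apron); grows folding in the push direction; 1.55 = flat in the pocket under the caddy. Sprung (0.01 N m upright, 0.025 flat; a few N to pass); rises once the caddy's origin is past about dock x = +78 mm.
- buffer (a joint): How far the rubber buffer is pressed in, m: 0 free, 0.007 half, 0.014 bottomed. It yields from 1 N and takes 1 N more per mm: half in at about 8 N. When let go it pushes the caddy back by what it gave.
- mouse: Black computer mouse, about 75 x 58 x 33 mm, loose on the desk, on the side where the caddy is not; a bystander.
- mug: Blue ceramic mug, 82 mm across, 90 mm high, loose on the desk left of the tray; a bystander.
- book: Red hardcover book, 156 x 216 x 25 mm, lying on the desk right of the tray; a bystander.
Not all that is in view belongs to the job. What is shaped like the caddy but red or yellow is not meant.

How it is judged:
On the way, in this order (a step that is already met when the one before it is completed fails the run):
1. the caddy stands flat on the apron, nose towards the flap and before it (origin 57 to 145 mm before the hinge, within 12 mm of mid-lane) (x of caddy in the frame of dock between -0.145 and -0.057 m and y of caddy in the frame of dock between -0.012 and 0.012 m and z of caddy in the frame of dock below 0.018 m and x of bay in the frame of caddy above 0 m and angle between the x axis of caddy and the x axis of dock, either way round below 0.2 rad), for 0.2 s.
2. the caddy rides over the flap and folds it down (value of joint flap above 1.1 rad and x of caddy in the frame of dock between -0.045 and 0.08 m), for 0.05 s.
3. the caddy is in the bay and presses the buffer in by more than 4 mm for 0.2 s (value of joint buffer above 0.004 m and x of caddy in the frame of dock above 0.08 m), for 0.2 s.
At the end, for the whole second after the job is handed in: The caddy lies flat (within 0.06 rad) and still on the bay's floor, wholly past the flap (origin more than 78 mm beyond the hinge, within 6 mm of mid-lane), and the flap is up again behind it (under 0.12 rad) (value of joint flap below 0.12 rad and x of caddy in the frame of dock above 0.078 m and y of caddy in the frame of dock between -0.006 and 0.006 m and z of caddy in the frame of dock between 0.011 and 0.017 m and angle between caddy's own z axis and vertical below 0.06 rad and linear speed of caddy below 0.01 m/s); the robot touches nothing.
It fails at once if the buffer is driven in by more than 10 mm (of its 14) (value of joint buffer above 0.01 m).
It fails at once if while being slid in (origin less than 85 mm before the hinge, or past it) the caddy is forced against the tray with more than 40 N (x of caddy in the frame of dock above -0.085 m and contact force between caddy and dock above 40 N).
It fails at once if the mouse, mug or book is moved more than 20 mm (distance of any of mouse, mug, book from where it was at the start of the episode above 0.02 m).
It also fails if it takes over 72 s, if anything falls off the work surface, if the arm or the gripper's body presses on something with over 40 N, if the wrist force passes 120 N, or if a joint passes its speed limit or range.

ROBOT

A 7-joint arm with a two-finger parallel gripper is mounted at the origin on the work surface. World frame = base frame: x ahead of the robot, y to its left, z up, the work surface at z = 0. Lengths are in m, angles in rad, forces in N, time in s.
With the tool pointing down it reaches from about 0.425 to 0.875 m from the base axis. Payload 4.7 kg.
Tool frame: the origin (TCP) lies midway between the tips of the shut fingers; the grasp point (between the pads) lies 19 mm behind it (grasp_offset is the distance from the TCP to the grasp point, in m); z points along the fingers, y is the direction in which the jaws open and shut (so a half turn about z gives the same grasp; the last joint's range is limited). The gripper opens to 87 mm and grips with 3 to 60 N. Pads are 19 mm wide; open, the fingers measure 117 mm over their backs; the gripper's body (75 mm by 190 mm) begins 51 mm behind the grasp point.
Start: joints at [1.331, 0.321, -0.07, 1.45, 0.023, 1.371, -0.057], TCP at [0.163, -0.629, 0.223] pointing down, gripper open.
Joint ranges: [-2.86, 2.86], [-0.3, 2.09], [-1.38, 1.24], [0.06, 2.45], [-1.56, 4.7], [0.09, 2.05], [-2.69, 2.69]. Speed limits (rad/s): [2.57, 2.57, 3.14, 3.14, 3.14, 3.14, 3.14].

INTERFACE

Orientations are given as a 3x3 rotation matrix whose columns are the frame's x, y, z axes.
In Python, from station import * gives the robot as it stands.
- The arm moves only by the tool send_rows, never from a script. Its argument "series" is a list of rows, each a list of 3 entries, a list of its own where there are three numbers: the closure, from -1 (fully open) to 1 (shut), then the shift along the tool's x, y, z in cm, then the turn, a rotation vector about the tool's x, y, z in degrees. A call has 1 to 8 rows; each row shifts and turns the commanded pose from where the row before left it, along the tool's axes as they then stand; what a row does not reach is not made up. A row lasts 1/12 s, in which the tool goes at most 41.7 mm and 7.16 degrees, less where a joint would pass 70% of its speed; a pose out of reach is approached as far as the arm can. A call is refused whole if a number of a shift passes 4.17 or a number of a turn 7.16, either way. A call with a gripper value outside its range is refused whole. The fingers move at their own pace and stop on an object; the grip force is fixed at half the most. Time passes only in rows, so rows that do not move let the fingers close. It gives the time, the measured TCP pose, the force and the opening at its end, in the units of the state.
- sense(): the state, without advancing time (a new reading comes with each control period).
- snapshot(name): name is "scene" or "top"; returns (picture, depth): 420x560x3 uint8, red, green, blue; 420x560 float32, m along the optical axis (not along the pixel's ray), 0 where there is no reading.
- camera_info(name): a dict with "fx", "fy", "cx", "cy" (pixels), "world_to_cam" (4x4, takes a point from world to camera coordinates). Camera axes: x right, y down, z forward; pixel columns grow to the right and rows downward; lengths in m; the calibration is good to about 2 mm. A picture is of the moment at which its call begins. camera_info takes no time and is no camera call.
- hand_in(): hands the job in, once; it reports no verdict.
Trained networks look in the newest picture that a camera, given by its name, has taken for a name from the list of things; names that differ only in an ending like _2 or _b are one class to them, and where a whole thing is asked for, a point or a joint stands for the part that bears it (a point fixed in the world has none). Each returns a list of dicts, best first, with "conf" (0 to 1); they miss things now and then, are a little off and sometimes report something else, mostly with a low value. They report only what shows in the picture. A call takes as long as a camera call. They do not tell look-alikes from the thing itself.
- trace(camera, query): "mask" (420x560 bool, what is visible of it) and "uv" ([column, row] in pixels, amid what is visible of it).
- spot_point(camera, query): "uv" ([column, row] in pixels: a listed point, or the origin of a listed thing).
The state is a dict: "clock": time; "joints": joint angles; "joint_vel": joint speeds; "joint_efforts": joint torques, N m; "eef_pos": TCP position; "eef_rot": TCP orientation; "force": force on the tool from outside, world axes, zero at the start; "torque": the same for the moment, N m; "grip_width": opening from 0.0 (shut) to 1.0 (fully open).
Only numpy, scipy, OpenCV 4.12 (cv2) and the standard library are available. Lean on these libraries where they do the work, as an engineer would, in place of code of your own. Each camera call takes 0.05 s, during which the arm holds its last target.

## Working session

There is one attempt and no reset: what is moved stays moved. The work goes in short steps, Python scripts to look and compute and a tool call to move; the robot and the scene stay as the last step left them, time stands still between calls to the robot, and variables do not carry over. Pictures are saved under pics/ and viewed, and the job is handed in when it is done.

Besides the shell and the picture viewer there is one more tool, called after "Emit:" by a JSON object that holds its "api" and its "payload". send_rows: Moves the arm, as the interface text tells. Its arguments: {"type":"object","properties":{"series":{"type":"array"}},"required":["series"]}

```bash
mkdir -p pics; ls; python3 - <<'E'
from station import *
import cv2
for c in ("scene","top"):
    p,d=snapshot(c); cv2.imwrite(f"pics/{c}0.png",p[:,:,::-1])
    for q in ("caddy","dock","mouse","mug","book"):
        r=trace(c,q); print(c,q,[(round(x["conf"],2),[int(v) for v in x["uv"]],int(x["mask"].sum())) for x in r])
    for q in ("caddy","caddy_grip","dock","apron","lane_mouth","bay"):
        r=spot_point(c,q); print(c,"pt",q,[(round(x["conf"],2),[round(float(v),1) for v in x["uv"]]) for x in r])
print(sense())
E
```

```text
pics
scene caddy [(0.83, [309, 224], 590), (0.83, [304, 189], 517), (0.81, [354, 238], 647), (0.78, [370, 211], 493), (0.56, [411, 256], 595)]
scene dock [(0.61, [276, 255], 3891)]
scene mouse [(0.81, [233, 189], 304)]
scene mug [(0.78, [389, 280], 1167)]
scene book [(0.75, [153, 203], 2792)]
scene pt caddy [(0.89, [373.7, 217.2]), (0.83, [413.0, 256.3]), (0.82, [304.4, 226.3]), (0.72, [357.5, 237.3]), (0.59, [306.0, 187.2])]
scene pt caddy_grip [(0.81, [372.1, 202.1]), (0.77, [350.1, 228.0]), (0.74, [317.4, 218.9]), (0.63, [303.2, 180.0]), (0.52, [256.0, 249.2]), (0.41, [259.0, 252.8])]
scene pt dock [(0.56, [256.3, 251.9]), (0.21, [354.0, 238.5])]
scene pt apron [(0.64, [229.4, 243.5]), (0.62, [153.2, 205.5]), (0.27, [256.2, 249.9])]
scene pt lane_mouth [(0.56, [257.6, 251.8])]
scene pt bay [(0.82, [302.7, 269.6])]
top caddy [(0.93, [261, 275], 812), (0.83, [106, 231], 997), (0.8, [180, 224], 852), (0.7, [238, 221], 849), (0.57, [170, 275], 885)]
top dock [(0.57, [256, 162], 5268)]
top mouse [(0.66, [349, 239], 554), (0.48, [258, 164], 5165)]
top mug [(0.63, [123, 175], 1210)]
top 
[... 634 characters left out ...]
 1.37081982, -0.05693297]), 'joint_vel': array([ 0.00072215, -0.00054254,  0.00029004,  0.0002091 , -0.00043128,
        0.00025936, -0.0004217 ]), 'joint_efforts': array([-1.72729606e-04, -4.91106033e+01, -4.02851952e-01, -3.12770712e+01,
       -6.35131449e-02,  3.38279468e-02,  4.91812773e-05]), 'eef_pos': array([ 0.16318895, -0.62920164,  0.22257947]), 'eef_rot': array([[ 9.67969128e-01,  2.51069247e-01, -2.30986098e-05],
       [ 2.51069245e-01, -9.67969127e-01, -6.06335516e-05],
       [-3.75819612e-05,  5.28920555e-05, -9.99999998e-01]]), 'force': array([ 0.9304562 , -0.19961524,  0.36579017]), 'torque': array([ 0.00992724, -0.00183381,  0.02195868]), 'grip_width': 0.9967139900526503}
```

```bash
python3 - <<'E'
import cv2
for c in ("scene","top"):
    p=cv2.imread(f"pics/{c}0.png"); cv2.imwrite(f"pics/{c}0b.png",cv2.resize(p[120:320,60:480],None,fx=1.9,fy=1.9,interpolation=cv2.INTER_CUBIC))
E
```

```text
(no output)
```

View pics/scene0b.png

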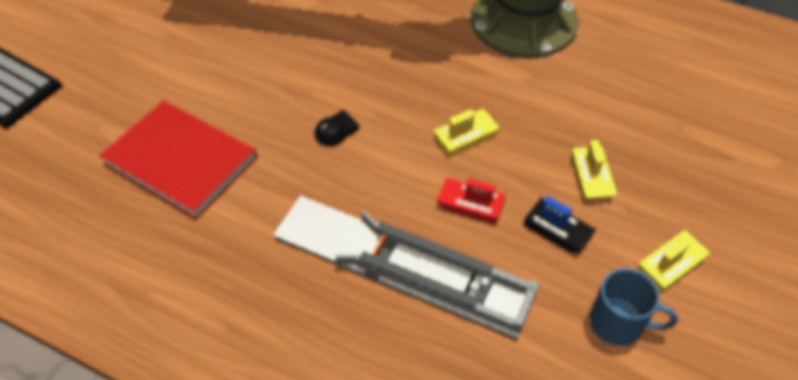

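View pics/top0b.png

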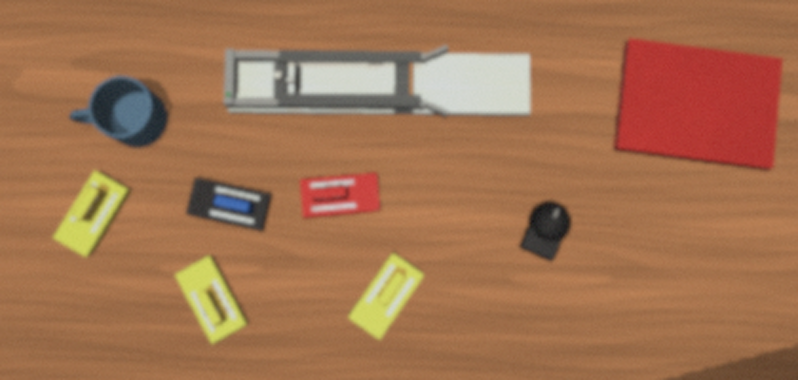

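The true caddy (black, blue grip) is at top pixel (180,224). The dock pushes towards image left, with the apron at the right (314,165).

```bash
cat > h.py <<'E'
import numpy as np, cv2
from station import *
def deproj(cam,uv,z=None,d=None):
    K=camera_info(cam); T=np.linalg.inv(np.array(K["world_to_cam"]))
    uv=np.atleast_2d(uv).astype(float)
    r=np.stack([(uv[:,0]-K["cx"])/K["fx"],(uv[:,1]-K["cy"])/K["fy"],np.ones(len(uv))],1)
    if d is None:
        R=r@T[:3,:3].T; o=T[:3,3]; s=(z-o[2])/R[:,2]; return o+R*s[:,None]
    return (r*np.asarray(d)[:,None])@T[:3,:3].T+T[:3,3]
def rect(P):
    c,s,a=cv2.minAreaRect((P[:,:2]*1000).astype(np.float32)); return [round(x,1) for x in c],[round(x,1) for x in s],round(a,1)
E
python3 - <<'E'
from h import *
np.set_printoptions(precision=4,suppress=True)
for cam in ("top","scene"):
    p,d=snapshot(cam); K=camera_info(cam); T=np.linalg.inv(np.array(K["world_to_cam"])); print(cam,T[:3,3],K["fx"])
    hsv=cv2.cvtColor(p,cv2.COLOR_RGB2HSV)
    c0=(180,224) if cam=="top" else (354,238)
    yy,xx=np.mgrid[:420,:560]; near=(abs(xx-c0[0])<32)&(abs(yy-c0[1])<26)
    blue=near&(hsv[...,0]>105)&(hsv[...,0]<130)&(hsv[...,1]>120)&(hsv[...,2]>90)
    def pts(m):
        v,u=np.nonzero(m&(d>0)); return deproj(cam,np.stack([u,v],1),d=d[v,u])
    B=pts(blue); print("blue",len(B),B.mean(0),np.percentile(B[:,2],[5,50,95]))
    if cam=="top":
        print(rect(B[B[:,2]>.05]))
        v,u=np.nonzero(blue); Q=deproj(cam,np.stack([u,v],1),z=.063);print("plane",rect(Q),Q.mean(0))
    r=trace(cam,"caddy"); m=min(r,key=lambda x:np.hypot(*(np.array(x["uv"])-c0)))["mask"]
    C=pts(m); Ct=C[(C[:,2]>.014)&(C[:,2]<.03)]; print("body",rect(Ct),len(Ct), np.median(Ct[:,2]), "centroid",Ct.mean(0))
    v,u=np.nonzero(m); print("all mask on z=.022",rect(deproj(cam,np.stack([u,v],1),z=.022)))
    r=trace(cam,"dock"); r=[x for x in r][0]; D=pts(r["mask"]); print("dock",r["uv"],rect(D),np.percentile(D[:,2],[5,25,50,75,95]))
    print("orange")
    o=(hsv[...,0]>5)&(hsv[...,0]<18)&(hsv[...,1]>190)&r["mask"]
    if o.any(): O=pts(o); print(O.mean(0),len(O))
    for q in ("apron","lane_mouth","bay","dock"):
        for x in spot_point(cam,q)[:1]: print(q,x["conf"],deproj(cam,x["uv"],z=0 if q=="dock" else .014))
    for c in ("mouse","mug","book"):
        for x in trace(cam,c)[:1]: Z=pts(x["mask"]); print(c,rect(Z),Z[:,2].max())
E
```

```text
top [0.3514 0.0002 1.3111] 502.28555252293256
blue 113 [0.4591 0.2252 0.0589] [0.0271 0.0624 0.0661]
([459.7, 224.4], [44.3, 12.7], 79.5)
plane ([458.7, 224.8], [47.7, 14.8], 79.2) [0.4587 0.2244 0.063 ]
body ([462.9, 237.3], [105.9, 52.2], 79.1) 713 0.022022294200852555 centroid [0.4628 0.2379 0.0221]
all mask on z=.022 ([463.6, 235.8], [108.9, 54.7], 79.4)
dock [256.3, 165.8] ([635.6, 36.7], [95.1, 419.9], 3.0) [0.0082 0.0127 0.0156 0.0366 0.0443]
orange
apron 0.94 [[ 0.6404 -0.1086  0.014 ]]
lane_mouth 0.9 [[ 0.6379 -0.0211  0.014 ]]
bay 0.7 [[0.6327 0.1375 0.014 ]]
dock 0.68 [[ 0.6349 -0.0098  0.    ]]
mouse ([442.5, -197.5], [58.6, 78.3], 67.4) 0.036449161658173246
mug ([577.3, 382.0], [95.3, 103.0], 37.6) 0.09454001301840886
book ([625.1, -409.6], [226.5, 167.1], 84.4) 0.03454834449310873
scene [1.1688 0.308  1.0132] 386.58126494482366
blue 54 [0.4638 0.2245 0.0624] [0.0574 0.0629 0.0664]
body ([462.3, 235.0], [104.5, 55.4], 80.3) 400 0.02239418835289647 centroid [0.4693 0.2397 0.0223]
all mask on z=.022 ([462.6, 235.4], [104.6, 79.4], 79.0)Traceback (most recent call last):
  File "<stdin>", line 18, in <module>
IndexError: list index out of range
```

```bash
python3 - <<'E'
from h import *
np.set_printoptions(precision=4,suppress=True)
cam="top"
P=[snapshot(cam) for _ in range(4)]; p=P[0][0]; d=np.median([x[1] for x in P],0)
v,u=np.nonzero(d>0); X=deproj(cam,np.stack([u,v],1),d=d[v,u])
sel=(X[:,0]>.57)&(X[:,0]<.70)&(X[:,1]>-.2)&(X[:,1]<.26)
H=sel&(X[:,2]>.030)&(X[:,2]<.06); A=sel&(X[:,2]>.009)&(X[:,2]<.02)&(X[:,1]<-.06)
print("high",H.sum(),rect(X[H]),np.percentile(X[H][:,2],[10,50,90]))
print("apron",A.sum(),rect(X[A]),np.median(X[A][:,2]))
for y0 in np.arange(-.17,.25,.02):
    s=sel&(abs(X[:,1]-y0)<.01)
    a=X[s&(X[:,2]>.009)&(X[:,2]<.02)]; h=X[s&(X[:,2]>.03)&(X[:,2]<.06)]
    f=lambda q:(round(np.percentile(q[:,0],2),4),round(np.percentile(q[:,0],98),4)) if len(q)>5 else None
    print(round(y0,3),"floor",f(a),"high",f(h))
# white floor color
im=p.astype(int); w=(im.min(2)>150)
wm=np.zeros_like(w); wm[v,u]=sel; W=w&wm
v2,u2=np.nonzero(W); Q=deproj(cam,np.stack([u2,v2],1),z=.014)
for lo,hi in((-.18,-.06),(-.0,.12)):
    q=Q[(Q[:,1]>lo)&(Q[:,1]<hi)]; print("white",lo,rect(q),q.mean(0), q[:,1].min(),q[:,1].max())
cv2.imwrite("pics/dock1.png",cv2.resize(p[140:190,160:340],None,fx=4.4,fy=4.4,interpolation=cv2.INTER_CUBIC)[:,:,::-1])
E
```

```text
high 1694 ([636.2, 96.4], [92.4, 300.9], 1.5) [0.035  0.0413 0.044 ]
apron 1330 ([641.7, -114.7], [84.3, 109.1], 1.5) 0.013791886147178745
-0.17 floor (np.float64(0.6015), np.float64(0.6836)) high None
-0.15 floor (np.float64(0.6009), np.float64(0.684)) high None
-0.13 floor (np.float64(0.6005), np.float64(0.6834)) high None
-0.11 floor (np.float64(0.5999), np.float64(0.6825)) high None
-0.09 floor (np.float64(0.5996), np.float64(0.6821)) high None
-0.07 floor (np.float64(0.6002), np.float64(0.6814)) high None
-0.05 floor (np.float64(0.5993), np.float64(0.6808)) high (np.float64(0.5939), np.float64(0.686))
-0.03 floor (np.float64(0.5993), np.float64(0.6725)) high (np.float64(0.5993), np.float64(0.6801))
-0.01 floor (np.float64(0.5989), np.float64(0.6662)) high (np.float64(0.6011), np.float64(0.6754))
0.01 floor (np.float64(0.598), np.float64(0.6637)) high (np.float64(0.6008), np.float64(0.6748))
0.03 floor (np.float64(0.5979), np.float64(0.6648)) high (np.float64(0.6005), np.float64(0.6765))
0.05 floor (np.float64(0.5969), np.float64(0.664)) high (np.float64(0.5997), np.float64(0.676
[... 410 characters left out ...]
float64(0.5937), np.float64(0.6637)) high (np.float64(0.5975), np.float64(0.6727))
0.17 floor (np.float64(0.5928), np.float64(0.663)) high (np.float64(0.5972), np.float64(0.6718))
0.19 floor (np.float64(0.5925), np.float64(0.6623)) high (np.float64(0.5966), np.float64(0.6727))
0.21 floor (np.float64(0.5921), np.float64(0.6616)) high (np.float64(0.596), np.float64(0.6718))
0.23 floor (np.float64(0.5918), np.float64(0.6621)) high (np.float64(0.5956), np.float64(0.6714))
white -0.18 ([641.4, -114.6], [83.4, 109.3], 1.8) [ 0.6406 -0.1146  0.014 ] -0.16912063379001205 -0.06004962323611697
white -0.0 ([629.9, 68.4], [67.0, 100.1], 1.9) [0.6412 0.0691 0.014 ] 0.01823693742226194 0.11952352333111879
```

View pics/dock1.png

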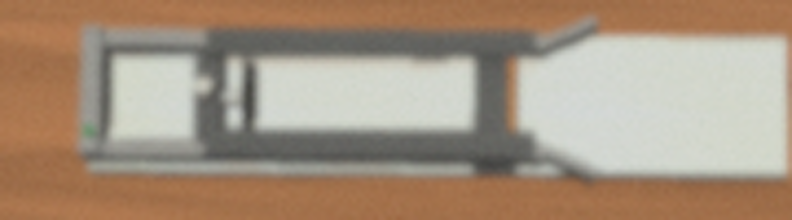

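```bash
cat >> h.py <<'E'
def yaw_of(R): return np.degrees(np.arctan2(R[1,0],R[0,0]))
def plan(start,target,step=3.6,turn=6.5,dec=1,g=-1):
    """start/target: x,y,z(m),yaw deg of tool x"""
    s=np.array(start,float); t=np.array(target,float)
    n=int(max(np.ceil(np.linalg.norm(t[:3]-s[:3])*100/step),np.ceil(abs(t[3]-s[3])/turn),1))
    rows=[]; c=s.copy()
    for i in range(n):
        w=s+(t-s)*(i+1)/n; a=np.radians(c[3]); dx,dy,dz=(w-c)[:3]*100
        loc=np.array([np.cos(a)*dx+np.sin(a)*dy, np.sin(a)*dx-np.cos(a)*dy, -dz]).round(dec)
        tz=-round(w[3]-c[3],1); rows.append([g,[float(v)+0. for v in loc],[0,0,tz+0.]])
        c[:3]+=np.array([np.cos(a)*loc[0]+np.sin(a)*loc[1], np.sin(a)*loc[0]-np.cos(a)*loc[1], -loc[2]])/100; c[3]-=tz
    return rows,c
def state():
    s=sense(); return [*s["eef_pos"],yaw_of(s["eef_rot"])],s
E
python3 - <<'E'
from h import *
st,s=state(); print(st, s["clock"],camera_info("top")["cx"])
c=st
for t in ([.5,-.38,.22,40],[.60,-.05,.2,65],[.459,.2245,.14,79.2]):
    r,c=plan(c,t); print(len(r)); [print(x) for x in r]; print(c)
E
```

```text
[np.float64(0.16321355042456392), np.float64(-0.6291876298746217), np.float64(0.22257557762408192), np.float64(14.544947239618775)] 2.05 280.2665145524238
12
[-1, [3.2, -1.3, 0.0], [0, 0, np.float64(-2.1)]]
[-1, [3.3, -1.2, 0.0], [0, 0, np.float64(-2.1)]]
[-1, [3.3, -1.1, 0.1], [0, 0, np.float64(-2.2)]]
[-1, [3.4, -0.9, 0.0], [0, 0, np.float64(-2.1)]]
[-1, [3.4, -0.8, 0.0], [0, 0, np.float64(-2.1)]]
[-1, [3.4, -0.7, 0.0], [0, 0, np.float64(-2.1)]]
[-1, [3.5, -0.5, 0.1], [0, 0, np.float64(-2.1)]]
[-1, [3.4, -0.5, 0.0], [0, 0, np.float64(-2.2)]]
[-1, [3.5, -0.3, 0.0], [0, 0, np.float64(-2.1)]]
[-1, [3.5, -0.2, 0.0], [0, 0, np.float64(-2.1)]]
[-1, [3.5, 0.0, 0.0], [0, 0, np.float64(-2.1)]]
[-1, [3.5, 0.1, 0.1], [0, 0, np.float64(-2.2)]]
[ 0.50027429 -0.38004003  0.21957558 40.04494724]
10
[-1, [2.9, -1.9, 0.2], [0, 0, np.float64(-2.5)]]
[-1, [3.0, -1.7, 0.2], [0, 0, np.float64(-2.5)]]
[-1, [3.0, -1.7, 0.2], [0, 0, np.float64(-2.5)]]
[-1, [3.1, -1.5, 0.2], [0, 0, np.float64(-2.5)]]
[-1, [3.2, -1.3, 0.2], [0, 0, np.float64(-2.5)]]
[-1, [3.2, -1.2, 0.2], [0, 0, np.float64(-2.5)]]
[-1, [3.3, -1.1, 0.2], [0, 0, np.float64(-2.5)]]
[-1, [3.3, -0.9, 0.2], [0, 0, np.float64(-2.5)]]
[-1, [3.4, -0.8, 0.2], [0, 0, np.float64(-2.5)]]
[-1, [3.3, -0.7, 0.2], [0, 0, np.float64(-2.5)]]
[ 5.99456613e-01 -5.02220047e-02  1.99575578e-01  6.50449472e+01]
9
[-1, [2.1, -2.7, 0.7], [0, 0, np.float64(-1.6)]]
[-1, [2.2, -2.6, 0.6], [0, 0, np.float64(-1.5)]]
[-1, [2.2, -2.6, 0.7], [0, 0, np.float64(-1.6)]]
[-1, [2.4, -2.5, 0.6], [0, 0, np.float64(-1.6)]]
[-1, [2.4, -2.5, 0.7], [0, 0, np.float64(-1.6)]]
[-1, [2.4, -2.4, 0.7], [0, 0, np.float64(-1.5)]]
[-1, [2.5, -2.3, 0.6], [0, 0, np.float64(-1.6)]]
[-1, [2.6, -2.3, 0.7], [0, 0, np.float64(-1.6)]]
[-1, [2.7, -2.1, 0.7], [0, 0, np.float64(-1.6)]]
[ 0.45944606  0.22460073  0.13957558 79.24494724]
```

Emit:
{"api": "send_rows", "payload": {"series": [[-1,[3.2,-1.3,0],[0,0,-2.1]],[-1,[3.3,-1.2,0],[0,0,-2.1]],[-1,[3.3,-1.1,0],[0,0,-2.2]],[-1,[3.4,-0.9,0],[0,0,-2.1]],[-1,[3.4,-0.8,0],[0,0,-2.1]],[-1,[3.4,-0.7,0],[0,0,-2.1]],[-1,[3.5,-0.5,0],[0,0,-2.1]],[-1,[3.4,-0.5,0],[0,0,-2.2]]]}}

```text
clock: 2.72
eef_pos: [0.3887, -0.4619, 0.2228]
eef_rot: [[0.851, 0.525, 0.0], [0.525, -0.851, -0.001], [0.0, 0.001, -1.0]]
force: [-0.8, 0.4, 0.9]
grip_width: 1.0
```

Emit:
{"api": "send_rows", "payload": {"series": [[-1,[3.5,-0.3,0],[0,0,-2.1]],[-1,[3.5,-0.2,0],[0,0,-2.1]],[-1,[3.5,0,0],[0,0,-2.1]],[-1,[3.5,0.1,0],[0,0,-2.2]],[-1,[2.9,-1.9,0.2],[0,0,-2.5]],[-1,[3.0,-1.7,0.2],[0,0,-2.5]],[-1,[3.0,-1.7,0.2],[0,0,-2.5]],[-1,[3.1,-1.5,0.2],[0,0,-2.5]]]}}

```text
clock: 3.38
eef_pos: [0.5402, -0.2462, 0.2145]
eef_rot: [[0.641, 0.768, 0.0], [0.768, -0.641, -0.0], [-0.0, 0.0, -1.0]]
force: [0.7, -0.1, 1.0]
grip_width: 1.0
```

Emit:
{"api": "send_rows", "payload": {"series": [[-1,[3.2,-1.3,0.2],[0,0,-2.5]],[-1,[3.2,-1.2,0.2],[0,0,-2.5]],[-1,[3.3,-1.1,0.2],[0,0,-2.5]],[-1,[3.3,-0.9,0.2],[0,0,-2.5]],[-1,[3.4,-0.8,0.2],[0,0,-2.5]],[-1,[3.3,-0.7,0.2],[0,0,-2.5]],[-1,[0,0,0],[0,0,0]]]}}

```text
clock: 3.97
eef_pos: [0.6004, -0.04, 0.2027]
eef_rot: [[0.41, 0.912, 0.001], [0.912, -0.41, 0.006], [0.006, -0.001, -1.0]]
force: [0.6, 0.6, 0.1]
grip_width: 0.999
```

```bash
python3 - <<'E'
from h import *
st,s=state(); print(st, s["clock"])
r,c=plan(st,[.459,.2245,.12,79.2]); print(len(r)); [print(x) for x in r]; print(c)
E
```

```text
[np.float64(0.6003567079587365), np.float64(-0.040039240933507636), np.float64(0.2026927437992577), np.float64(65.79269363981966)] 3.9667
9
[-1, [2.0, -2.6, 0.9], [0, 0, np.float64(-1.5)]]
[-1, [2.1, -2.6, 0.9], [0, 0, np.float64(-1.5)]]
[-1, [2.2, -2.5, 1.0], [0, 0, np.float64(-1.5)]]
[-1, [2.3, -2.5, 0.9], [0, 0, np.float64(-1.5)]]
[-1, [2.3, -2.4, 0.9], [0, 0, np.float64(-1.4)]]
[-1, [2.3, -2.4, 0.9], [0, 0, np.float64(-1.5)]]
[-1, [2.4, -2.3, 0.9], [0, 0, np.float64(-1.5)]]
[-1, [2.5, -2.2, 1.0], [0, 0, np.float64(-1.5)]]
[-1, [2.6, -2.2, 0.9], [0, 0, np.float64(-1.5)]]
[ 0.4587027   0.22505394  0.11969274 79.19269364]
```

Emit:
{"api": "send_rows", "payload": {"series": [[-1,[2.0,-2.6,0.9],[0,0,-1.5]],[-1,[2.1,-2.6,0.9],[0,0,-1.5]],[-1,[2.2,-2.5,1.0],[0,0,-1.5]],[-1,[2.3,-2.5,0.9],[0,0,-1.5]],[-1,[2.3,-2.4,0.9],[0,0,-1.4]],[-1,[2.3,-2.4,0.9],[0,0,-1.5]],[-1,[2.4,-2.3,0.9],[0,0,-1.5]],[-1,[2.5,-2.2,1.0],[0,0,-1.5]]]}}

```text
clock: 4.63
eef_pos: [0.4762, 0.1873, 0.1285]
eef_rot: [[0.225, 0.974, 0.001], [0.974, -0.225, -0.001], [-0.0, 0.001, -1.0]]
force: [0.5, 0.9, 0.1]
grip_width: 0.999
```

Emit:
{"api": "send_rows", "payload": {"series": [[-1,[2.0,-1.8,0.9],[0,0,-1.5]],[-1,[0,0,0],[0,0,0]],[-1,[0,0,0],[0,0,0]],[-1,[0,0,0],[0,0,0]]]}}

```text
clock: 4.97
eef_pos: [0.4645, 0.2091, 0.1198]
eef_rot: [[0.201, 0.98, 0.001], [0.98, -0.201, -0.001], [-0.0, 0.001, -1.0]]
force: [0.3, 0.1, 0.2]
grip_width: 0.999
```

```bash
python3 - <<'E'
from h import *
st,s=state(); print(st, s["clock"])
r,c=plan(st,[.459,.2245,.034,79.2],dec=2,step=2.5); print(len(r)); [print(x) for x in r]; print(c)
p,d=snapshot("scene"); cv2.imwrite("pics/s2.png",cv2.resize(p[120:320,240:480],None,fx=3,fy=3)[:,:,::-1])
E
```

```text
[np.float64(0.4644905641351734), np.float64(0.2091249103177141), np.float64(0.11976465561541656), np.float64(78.39091833772733)] 4.9667
4
[-1, [0.35, -0.21, 2.14], [0, 0, np.float64(-0.2)]]
[-1, [0.35, -0.21, 2.15], [0, 0, np.float64(-0.2)]]
[-1, [0.35, -0.21, 2.14], [0, 0, np.float64(-0.2)]]
[-1, [0.35, -0.21, 2.15], [0, 0, np.float64(-0.2)]]
[4.58999126e-01 2.24500217e-01 3.39646556e-02 7.91909183e+01]
```

View pics/s2.png

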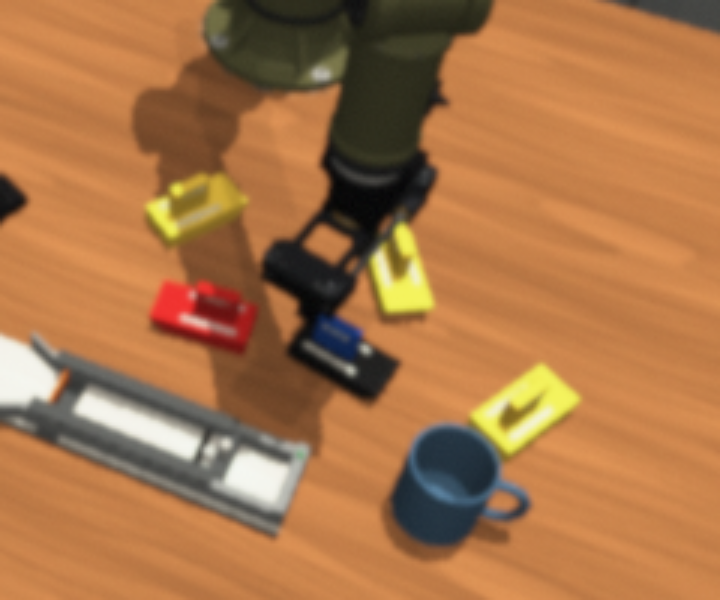

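Emit:
{"api": "send_rows", "payload": {"series": [[-1,[0.7,-0.4,1.5],[0,0,-0.4]],[-1,[0.7,-0.4,1.5],[0,0,-0.4]],[-1,[0,0,2.0],[0,0,0]],[-1,[0,0,2.0],[0,0,0]],[-1,[0,0,1.4],[0,0,0]],[-1,[0,0,0],[0,0,0]],[-1,[0,0,0],[0,0,0]]]}}

```text
clock: 5.6
eef_pos: [0.4592, 0.224, 0.0353]
eef_rot: [[0.189, 0.982, -0.001], [0.982, -0.189, -0.0], [-0.001, -0.001, -1.0]]
force: [-0.1, -0.6, 1.0]
grip_width: 0.998
```

```bash
python3 - <<'E'
from h import *
st,s=state(); print(st, s["clock"])
r,c=plan(st,[.459,.2245,.034,79.2],dec=2,step=2.5); print(len(r)); [print(x) for x in r]; print(c)
E
```

```text
[np.float64(0.4591967880593614), np.float64(0.22395946708052802), np.float64(0.03532464384769516), np.float64(79.11039189019152)] 5.6
1
[-1, [0.05, -0.03, 0.13], [0, 0, np.float64(-0.1)]]
[4.58996649e-01 2.24507139e-01 3.40246438e-02 7.92103919e+01]
```

Positioned. Close and check the width (14/87 ≈ 0.16).

Emit:
{"api": "send_rows", "payload": {"series": [[1,[0,0,0.1],[0,0,0]],[1,[0,0,0],[0,0,0]],[1,[0,0,0],[0,0,0]],[1,[0,0,0],[0,0,0]],[1,[0,0,0],[0,0,0]],[1,[0,0,0],[0,0,0]],[1,[0,0,0],[0,0,0]],[1,[0,0,0],[0,0,0]]]}}

```text
clock: 6.27
eef_pos: [0.4587, 0.2252, 0.0346]
eef_rot: [[0.187, 0.982, 0.0], [0.982, -0.187, -0.0], [-0.0, 0.0, -1.0]]
force: [0.2, -1.0, -1.0]
grip_width: 0.481
```

Emit:
{"api": "send_rows", "payload": {"series": [[1,[0,0,0],[0,0,0]],[1,[0,0,-1],[0,0,0]],[1,[0,0,-2],[0,0,0]],[1,[0,0,-3],[0,0,0]],[1,[0,0,-3],[0,0,0]],[1,[0,0,-2],[0,0,0]],[1,[0,0,0],[0,0,0]],[1,[0,0,0],[0,0,0]]]}}

```text
clock: 6.93
eef_pos: [0.4596, 0.2256, 0.1462]
eef_rot: [[0.187, 0.982, 0.003], [0.982, -0.187, 0.0], [0.001, 0.003, -1.0]]
force: [-0.0, -0.0, -1.1]
grip_width: 0.008
```

```bash
python3 - <<'E'
from h import *
st,s=state(); print(st, s["clock"],s["force"],s["torque"])
for n,cam in enumerate(("scene","top")):
    p,d=snapshot(cam); cv2.imwrite(f"pics/{cam}3.png",cv2.resize(p[100:320,100:480] if cam=="top" else p[120:320,240:480],None,fx=2,fy=2)[:,:,::-1])
c=st
yd=91.3
for t in ([.55,.09,.16,85],[.6415,-.1245,.11,yd]):
    r,c=plan(c,t,g=1,step=3); print(len(r)); [print(x) for x in r]; print(c)
E
```

```text
[np.float64(0.4596360688196396), np.float64(0.22564476020942092), np.float64(0.14623070014408238), np.float64(79.24180894444771)] 6.9333 [-0.03200586 -0.02923249 -1.08017927] [-0.03786948 -0.08597904 -0.01554924]
6
[1, [-1.9, 1.9, -0.2], [0, 0, np.float64(-1.0)]]
[1, [-2.0, 1.9, -0.3], [0, 0, np.float64(-0.9)]]
[1, [-2.0, 1.8, -0.2], [0, 0, np.float64(-1.0)]]
[1, [-2.0, 1.8, -0.2], [0, 0, np.float64(-0.9)]]
[1, [-2.1, 1.8, -0.2], [0, 0, np.float64(-1.0)]]
[1, [-2.1, 1.7, -0.3], [0, 0, np.float64(-1.0)]]
[ 0.54994453  0.09001754  0.1602307  85.04180894]
8
[1, [-2.6, 1.4, 0.6], [0, 0, np.float64(-0.8)]]
[1, [-2.6, 1.3, 0.7], [0, 0, np.float64(-0.8)]]
[1, [-2.6, 1.3, 0.6], [0, 0, np.float64(-0.7)]]
[1, [-2.6, 1.3, 0.6], [0, 0, np.float64(-0.8)]]
[1, [-2.6, 1.2, 0.6], [0, 0, np.float64(-0.8)]]
[1, [-2.7, 1.2, 0.7], [0, 0, np.float64(-0.8)]]
[1, [-2.7, 1.2, 0.6], [0, 0, np.float64(-0.8)]]
[1, [-2.7, 1.1, 0.6], [0, 0, np.float64(-0.8)]]
[ 0.64174332 -0.12480218  0.1102307  91.34180894]
```

View pics/scene3.png

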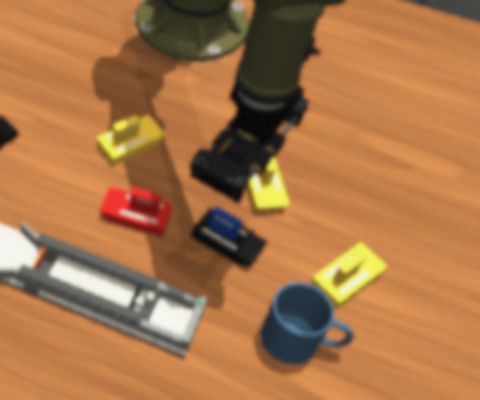

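The picture shows the caddy still on the desk at crop (228,237). I batched the lift with the close, and the fingers were still closing (0.48 open) when it started. I'll re-open, check that the caddy hasn't moved, and try again.

Emit:
{"api": "send_rows", "payload": {"series": [[-1,[0,0,0],[0,0,0]],[-1,[0,0,0],[0,0,0]],[-1,[0,0,0],[0,0,0]],[-1,[0,0,0],[0,0,0]],[-1,[0,0,0],[0,0,0]],[-1,[0,0,0],[0,0,0]],[-1,[0,0,0],[0,0,0]],[-1,[0,0,0],[0,0,0]]]}}

```text
clock: 7.7
eef_pos: [0.4587, 0.2253, 0.1445]
eef_rot: [[0.187, 0.982, -0.0], [0.982, -0.187, -0.0], [-0.0, -0.0, -1.0]]
force: [-0.5, 0.2, 0.5]
grip_width: 0.528
```

```bash
python3 - <<'E'
from h import *
st,s=state(); print(st, s["clock"],s["grip_width"])
for cam,c0 in (("top",(180,224)),("scene",(354,238))):
    p,d=snapshot(cam)
    hsv=cv2.cvtColor(p,cv2.COLOR_RGB2HSV); yy,xx=np.mgrid[:420,:560]
    m=(abs(xx-c0[0])<32)&(abs(yy-c0[1])<26)&(hsv[...,0]>105)&(hsv[...,0]<130)&(hsv[...,1]>120)&(hsv[...,2]>90)&(d>0)
    v,u=np.nonzero(m); B=deproj(cam,np.stack([u,v],1),d=d[v,u]); print(cam,len(B),B.mean(0))
    for x in trace(cam,"caddy"):
        if np.hypot(*(np.array(x["uv"])-c0))<20:
            v,u=np.nonzero(x["mask"]&(d>0)); C=deproj(cam,np.stack([u,v],1),d=d[v,u]); C=C[(C[:,2]>.014)&(C[:,2]<.03)]; print(len(C),rect(C))
E
```

```text
[np.float64(0.4587365698200626), np.float64(0.22525162128206902), np.float64(0.1444906872983819), np.float64(79.24475559957419)] 7.7 0.5276387933977096
top 39 [0.45723112 0.21330942 0.06244671]
303 ([458.3, 214.4], [59.3, 51.4], 79.1)
scene 39 [0.46358019 0.22414444 0.06249453]
414 ([461.6, 235.3], [106.3, 56.0], 80.2)
```

Emit:
{"api": "send_rows", "payload": {"series": [[-1,[0,0,0],[0,0,0]],[-1,[0,0,2.5],[0,0,0]],[-1,[0,0,2.5],[0,0,0]],[-1,[0,0,2.5],[0,0,0]],[-1,[0,0,2.0],[0,0,0]],[-1,[0,0,1.5],[0,0,0]],[1,[0,0,0],[0,0,0]],[1,[0,0,0],[0,0,0]]]}}

```text
clock: 8.57
eef_pos: [0.4582, 0.2252, 0.0341]
eef_rot: [[0.186, 0.982, -0.002], [0.982, -0.186, -0.0], [-0.001, -0.002, -1.0]]
force: [0.2, 1.2, 0.4]
grip_width: 0.918
```

Emit:
{"api": "send_rows", "payload": {"series": [[1,[0,0,0],[0,0,0]],[1,[0,0,0],[0,0,0]],[1,[0,0,0],[0,0,0]],[1,[0,0,0],[0,0,0]],[1,[0,0,0],[0,0,0]],[1,[0,0,0],[0,0,0]],[1,[0,0,0],[0,0,0]],[1,[0,0,0],[0,0,0]]]}}

```text
clock: 9.23
eef_pos: [0.4587, 0.2252, 0.0345]
eef_rot: [[0.187, 0.982, 0.0], [0.982, -0.187, -0.0], [-0.0, 0.0, -1.0]]
force: [-0.1, 0.4, -0.2]
grip_width: 0.326
```

Emit:
{"api": "send_rows", "payload": {"series": [[1,[0,0,0],[0,0,0]],[1,[0,0,0],[0,0,0]],[1,[0,0,0],[0,0,0]],[1,[0,0,0],[0,0,0]],[1,[0,0,0],[0,0,0]]]}}

```text
clock: 9.65
eef_pos: [0.4589, 0.2252, 0.0345]
eef_rot: [[0.187, 0.982, 0.0], [0.982, -0.187, -0.0], [0.0, 0.0, -1.0]]
force: [-0.3, -0.0, -0.4]
grip_width: 0.154
```

Gripped at 0.154 × 87 = 13.4 mm, which matches the 14 mm plate. Lifting.

Emit:
{"api": "send_rows", "payload": {"series": [[1,[0,0,0],[0,0,0]],[1,[0,0,-1],[0,0,0]],[1,[0,0,-2],[0,0,0]],[1,[0,0,-3],[0,0,0]],[1,[0,0,-3],[0,0,0]],[1,[0,0,-2],[0,0,0]],[1,[0,0,0],[0,0,0]],[1,[0,0,0],[0,0,0]]]}}

```text
clock: 10.32
eef_pos: [0.459, 0.2254, 0.1455]
eef_rot: [[0.187, 0.982, 0.002], [0.982, -0.187, -0.0], [0.0, 0.002, -1.0]]
force: [-0.3, -0.3, -2.8]
grip_width: 0.158
```

```bash
python3 - <<'E'
from h import *
st,s=state(); print(st, s["clock"],s["force"],s["grip_width"])
for cam in ("scene",):
    p,d=snapshot(cam); cv2.imwrite(f"pics/{cam}4.png",cv2.resize(p[120:320,240:480],None,fx=3,fy=3)[:,:,::-1])
c=st
for t in ([.55,.09,.16,85],[.6415,-.1245,.11,91.3]):
    r,c=plan(c,t,g=1,step=3); print(len(r)); [print(x[1],x[2][2]) for x in r]; print(c)
E
```

```text
[np.float64(0.45902472286966983), np.float64(0.22541087762618814), np.float64(0.14549062686018369), np.float64(79.24398246510333)] 10.3167 [-0.32375391 -0.26120831 -2.77367946] 0.1581246003067644
6
[-1.9, 1.9, -0.2] -1.0
[-2.0, 1.9, -0.3] -0.9
[-2.0, 1.8, -0.2] -1.0
[-2.0, 1.8, -0.3] -0.9
[-2.1, 1.8, -0.2] -1.0
[-2.1, 1.8, -0.3] -1.0
[ 0.55033293  0.08968332  0.16049063 85.04398247]
8
[-2.6, 1.4, 0.6] -0.8
[-2.6, 1.3, 0.7] -0.8
[-2.6, 1.3, 0.6] -0.7
[-2.6, 1.3, 0.6] -0.8
[-2.6, 1.2, 0.7] -0.8
[-2.7, 1.2, 0.6] -0.8
[-2.6, 1.1, 0.6] -0.8
[-2.7, 1.1, 0.6] -0.8
[ 0.64114435 -0.12412846  0.11049063 91.34398247]
```

View pics/scene4.png

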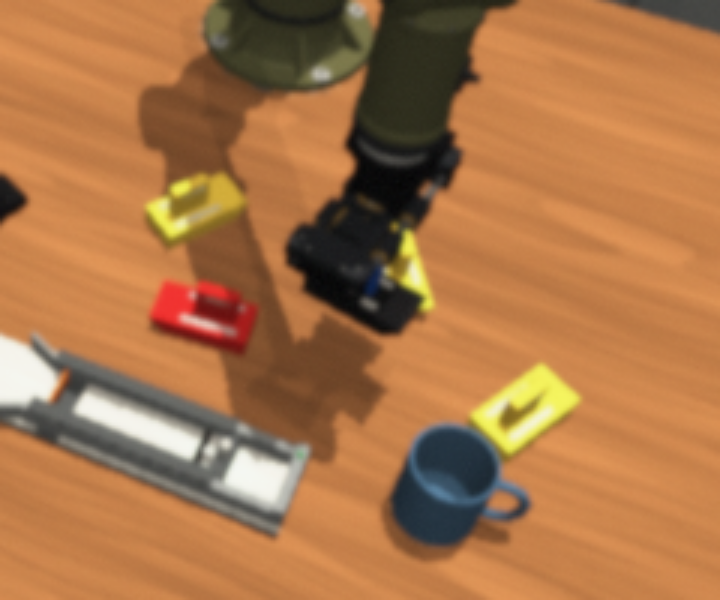

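Held: the pull is 2.8 N and the caddy is in the fingers, clear of the desk. Carrying it to the apron.

Emit:
{"api": "send_rows", "payload": {"series": [[1,[-1.9,1.9,-0.2],[0,0,-1.0]],[1,[-2.0,1.9,-0.3],[0,0,-0.9]],[1,[-2.0,1.8,-0.2],[0,0,-1.0]],[1,[-2.0,1.8,-0.3],[0,0,-0.9]],[1,[-2.1,1.8,-0.2],[0,0,-1.0]],[1,[-2.1,1.8,-0.3],[0,0,-1.0]]]}}

```text
clock: 10.87
eef_pos: [0.5488, 0.088, 0.1572]
eef_rot: [[0.085, 0.996, -0.005], [0.996, -0.085, -0.0], [-0.001, -0.005, -1.0]]
force: [1.2, 0.6, -2.7]
grip_width: 0.159
```

Emit:
{"api": "send_rows", "payload": {"series": [[1,[-2.6,1.4,0.6],[0,0,-0.8]],[1,[-2.6,1.3,0.7],[0,0,-0.8]],[1,[-2.6,1.3,0.6],[0,0,-0.7]],[1,[-2.6,1.3,0.6],[0,0,-0.8]],[1,[-2.6,1.2,0.6],[0,0,-0.8]],[1,[-2.7,1.2,0.6],[0,0,-0.8]],[1,[-2.6,1.1,0.6],[0,0,-0.8]],[1,[-2.0,0.8,0.4],[0,0,-0.8]]]}}

```text
clock: 11.53
eef_pos: [0.6363, -0.1203, 0.1088]
eef_rot: [[-0.022, 1.0, -0.005], [1.0, 0.022, 0.0], [0.0, -0.005, -1.0]]
force: [-0.2, -0.3, -2.4]
grip_width: 0.157
```

Emit:
{"api": "send_rows", "payload": {"series": [[1,[0,0,0],[0,0,0]],[1,[0,0,0],[0,0,0]],[1,[0,0,0],[0,0,0]]]}}

```text
clock: 11.78
eef_pos: [0.6365, -0.1159, 0.1106]
eef_rot: [[-0.024, 1.0, -0.003], [1.0, 0.024, 0.002], [0.002, -0.003, -1.0]]
force: [-0.7, 0.5, -3.0]
grip_width: 0.155
```

```bash
python3 - <<'E'
from h import *
st,s=state(); print(st, s["clock"],s["force"],s["grip_width"])
for cam in ("top",):
    p,d=snapshot(cam); cv2.imwrite(f"pics/{cam}5.png",cv2.resize(p[110:250,150:400],None,fx=3,fy=3)[:,:,::-1])
r,c=plan(st,[.6415,-.1245,.06,91.3],g=1,step=2,dec=2); print(len(r)); [print(x[1],x[2][2]) for x in r]; print(c)
E
```

```text
[np.float64(0.6365126309754057), np.float64(-0.11591880096548017), np.float64(0.11061476332905676), np.float64(91.38684499235983)] 11.7833 [-0.70467914  0.49531187 -3.02474408] 0.15545085249314633
3
[-0.29, 0.16, 1.69] 0.0
[-0.29, 0.16, 1.68] 0.1
[-0.29, 0.16, 1.69] 0.0
[ 6.41516793e-01 -1.24502990e-01  6.00147633e-02  9.12868450e+01]
```

View pics/top5.png

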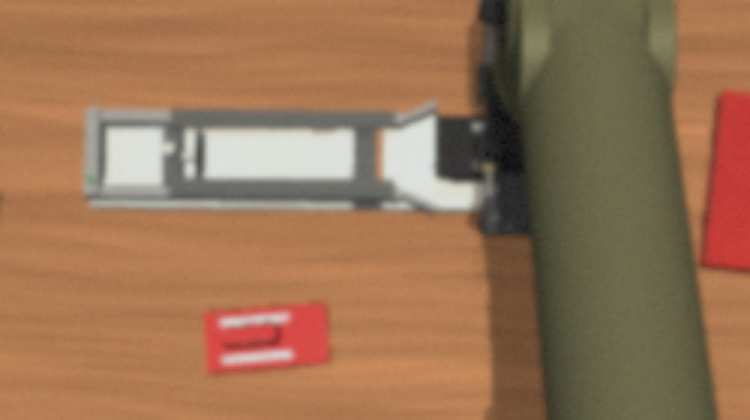

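Emit:
{"api": "send_rows", "payload": {"series": [[1,[-0.3,0.2,1.7],[0,0,0]],[1,[-0.3,0.2,1.7],[0,0,0]],[1,[-0.3,0.1,1.7],[0,0,0]],[1,[0,0,0],[0,0,0]],[1,[0,0,0],[0,0,0]],[1,[0,0,0],[0,0,0]]]}}

```text
clock: 12.33
eef_pos: [0.6435, -0.1249, 0.0626]
eef_rot: [[-0.025, 1.0, 0.001], [1.0, 0.025, 0.0], [0.0, 0.001, -1.0]]
force: [-0.0, -0.4, -1.9]
grip_width: 0.157
```

```bash
python3 - <<'E'
from h import *
st,s=state(); print(st, s["clock"],s["force"],s["grip_width"])
for cam in ("top",):
    p,d=snapshot(cam); cv2.imwrite(f"pics/{cam}6.png",cv2.resize(p[140:190,230:340],None,fx=6,fy=6)[:,:,::-1])
    v,u=np.nonzero(d>0); X=deproj(cam,np.stack([u,v],1),d=d[v,u]); col=p[v,u].astype(int)
    s=(X[:,0]>.58)&(X[:,0]<.70)&(X[:,1]>-.16)&(X[:,1]<-.03)&(X[:,2]>.03)&(X[:,2]<.055)&(col.sum(1)<250)
    C=X[s]; print(len(C),rect(C),np.median(C[:,2]))
    for y0 in np.arange(-.12,-.04,.006):
        q=C[abs(C[:,1]-y0)<.003]
        if len(q)>5: print(round(y0,3),len(q),np.percentile(q[:,0],[2,98]),np.median(q[:,2]))
E
```

```text
[np.float64(0.6434504814114528), np.float64(-0.12489165452554002), np.float64(0.06256305392430003), np.float64(91.42629318822651)] 12.3333 [-0.03972071 -0.36619208 -1.87744105] 0.15708549129318686
239 ([638.7, -84.4], [52.6, 46.5], 9.5) 0.04956970137813044
-0.096 13 [0.61615944 0.66714547] 0.05005520323003587
-0.09 38 [0.61660053 0.66349167] 0.049218514040486494
-0.084 50 [0.6165933 0.6617447] 0.0496898067399294
-0.078 39 [0.61734759 0.66206133] 0.048955523106051446
-0.072 45 [0.61598263 0.66182637] 0.04992428502088586
-0.066 47 [0.61770723 0.66161402] 0.049646109806530614
```

View pics/top6.png

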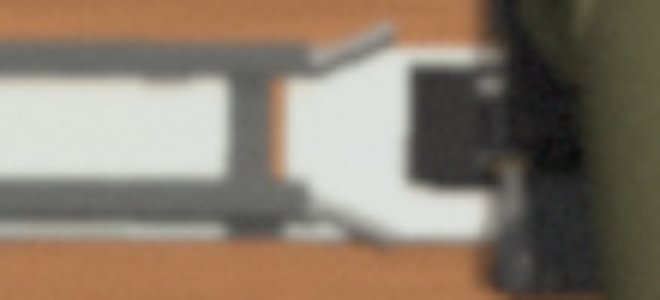

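```bash
cat > meas.py <<'E'
from h import *
def edges(n=4,cols=range(300,309),z=.0495,verbose=True):
    g=np.mean([cv2.cvtColor(snapshot("top")[0],cv2.COLOR_RGB2GRAY).astype(float) for _ in range(n)],0)
    out=[]
    for c in cols:
        r=g[138:192,c]; dr=np.diff(r)
        # apron(white)->caddy(dark) from above, caddy->white below
        def sub(k):
            w=slice(max(k-2,0),k+3); a=abs(dr[w]); return 138+ (np.arange(len(dr))[w]*a).sum()/a.sum()+.5
        mid=160-138
        a=sub(int(np.argmin(dr[:mid]))); b=sub(mid+int(np.argmax(dr[mid:45])))
        pa=deproj("top",[[c,a]],z=z)[0]; pb=deproj("top",[[c,b]],z=z)[0]
        out.append((c,(pa[1]+pb[1])/2,pb[0],pa[0],(pa[0]+pb[0])/2,pa[0]-pb[0]))
    return np.array(out),g
E
python3 - <<'E'
from meas import *
np.set_printoptions(precision=4,suppress=True)
o,g=edges(); print(o)
print(g[138:192,290].astype(int)); print(g[138:192,304].astype(int))
print(g[150,280:315].astype(int), g[160,268:315].astype(int))
E
```

```text
[[300.      -0.0662   0.6141   0.6658   0.6399   0.0517]
 [301.      -0.0688   0.6137   0.6658   0.6397   0.0521]
 [302.      -0.0713   0.6133   0.6658   0.6396   0.0525]
 [303.      -0.0739   0.6127   0.666    0.6393   0.0534]
 [304.      -0.0765   0.612    0.6661   0.639    0.054 ]
 [305.      -0.079    0.612    0.6661   0.639    0.0541]
 [306.      -0.0816   0.6119   0.6663   0.6391   0.0544]
 [307.      -0.0842   0.6121   0.6663   0.6392   0.0542]
 [308.      -0.0867   0.6121   0.6667   0.6394   0.0546]]
[131 130 127 126 129 135 140 152 155 146 128 142 185 215 221 222 223 223
 223 223 224 223 223 222 223 223 223 223 223 223 223 223 223 224 223 222
 218 206 182 157 125 100 102 119 130 132 131 134 134 133 131 132 133 134]
[133 131 130 129 131 134 132 134 141 164 194 198 157  99  62  54  54  56
  53  54  52  53  55  55  54  56  55  54  56  55  55  52  72 128 184 215
 222 223 223 222 213 180 140 125 126 129 128 131 134 132 130 132 134 133]
[110 123 139 146 138 129 130 140 151 167 185 200 213 218 221 221 218 202
 170 151 151 151 154 155 157 159 160 161 157 144 119 106  96  82  63] [145 112 106 106 106 107 113 130 150 179 212 221 223 223 222 223 223 223
 223 224 223 223 223 223 224 223 223 223 217 190 130  74  56  55  55  55
  55  54  55  56  52  49  43  43  49  51  44]
```

Caddy axis reads x≈0.640 at y=-0.07, against a lane centreline of ≈0.6404, and the yaw agrees to within 0.2°. Lowering.

Emit:
{"api": "send_rows", "payload": {"series": [[1,[0,0,0.5],[0,0,0]],[1,[0,0,0.5],[0,0,0]],[1,[0,0,0.2],[0,0,0]],[1,[0,0,0],[0,0,0]],[1,[0,0,0],[0,0,0]]]}}

```text
clock: 13.0
eef_pos: [0.6428, -0.1262, 0.0492]
eef_rot: [[-0.023, 1.0, -0.001], [1.0, 0.023, 0.0], [0.0, -0.001, -1.0]]
force: [1.1, -0.3, -1.9]
grip_width: 0.156
```

Emit:
{"api": "send_rows", "payload": {"series": [[1,[0,0,0.1],[0,0,0]],[1,[0,0,0],[0,0,0]],[1,[0,0,0],[0,0,0]]]}}

```text
clock: 13.25
eef_pos: [0.6431, -0.1263, 0.0486]
eef_rot: [[-0.023, 1.0, 0.0], [1.0, 0.023, -0.0], [-0.0, 0.0, -1.0]]
force: [0.2, -0.1, -1.9]
grip_width: 0.158
```

```bash
python3 - <<'E'
from meas import *
np.set_printoptions(precision=4,suppress=True)
o,g=edges(z=.036); print(o)
st,s=state(); print(st,s["force"])
E
```

```text
[[300.      -0.067    0.6128   0.6658   0.6393   0.053 ]
 [301.      -0.0696   0.6125   0.6659   0.6392   0.0534]
 [302.      -0.0722   0.612    0.666    0.639    0.054 ]
 [303.      -0.0748   0.6119   0.6661   0.639    0.0542]
 [304.      -0.0774   0.6119   0.6661   0.639    0.0542]
 [305.      -0.08     0.612    0.6663   0.6392   0.0542]
 [306.      -0.0826   0.6121   0.6662   0.6391   0.0542]
 [307.      -0.0851   0.6122   0.6663   0.6392   0.0542]
 [308.      -0.0877   0.6121   0.6666   0.6394   0.0545]]
[np.float64(0.6431444869060043), np.float64(-0.12626802948113186), np.float64(0.04861441561497805), np.float64(91.34459192299111)] [-0.6907 -0.6929 -2.0019]
```

Emit:
{"api": "send_rows", "payload": {"series": [[1,[0,0,0.1],[0,0,0]],[1,[0,0,0],[0,0,0]],[1,[0,0,0],[0,0,0]]]}}

```text
clock: 13.7
eef_pos: [0.6431, -0.1263, 0.0486]
eef_rot: [[-0.023, 1.0, 0.0], [1.0, 0.023, -0.001], [-0.001, 0.0, -1.0]]
force: [-3.6, -0.1, 7.6]
grip_width: 0.157
```

Emit:
{"api": "send_rows", "payload": {"series": [[1,[0,0,-0.06],[0,0,0]],[1,[0.3,0,0],[0,0,0]],[1,[0.5,0,0],[0,0,0]],[1,[0.5,0,0],[0,0,0]],[1,[0.5,0,0],[0,0,0]],[1,[0.3,0,0],[0,0,0]],[1,[0,0,0],[0,0,0]]]}}

```text
clock: 14.28
eef_pos: [0.6429, -0.1036, 0.0486]
eef_rot: [[-0.025, 1.0, 0.001], [1.0, 0.025, 0.001], [0.001, 0.001, -1.0]]
force: [-0.8, -0.6, 5.3]
grip_width: 0.158
```

```bash
python3 - <<'E'
from meas import *
np.set_printoptions(precision=4,suppress=True)
o,g=edges(z=.036,cols=range(290,304)); print(o)
st,s=state(); print(st,s["force"],s["torque"])
p,d=snapshot("top"); cv2.imwrite(f"pics/top7.png",cv2.resize(p[140:190,230:340],None,fx=6,fy=6)[:,:,::-1])
E
```

```text
[[290.      -0.041    0.6134   0.6661   0.6397   0.0528]
 [291.      -0.0436   0.6133   0.6658   0.6396   0.0525]
 [292.      -0.0462   0.613    0.6657   0.6393   0.0527]
 [293.      -0.0488   0.6124   0.6656   0.639    0.0532]
 [294.      -0.0514   0.6119   0.6655   0.6387   0.0536]
 [295.      -0.054    0.6113   0.6656   0.6385   0.0543]
 [296.      -0.0566   0.6113   0.6656   0.6384   0.0543]
 [297.      -0.0592   0.6114   0.6655   0.6385   0.0541]
 [298.      -0.0618   0.6115   0.6657   0.6386   0.0541]
 [299.      -0.0644   0.6117   0.6658   0.6388   0.0541]
 [300.      -0.067    0.6117   0.6661   0.6389   0.0544]
 [301.      -0.0696   0.6118   0.6661   0.6389   0.0543]
 [302.      -0.0722   0.6116   0.6659   0.6387   0.0543]
 [303.      -0.0749   0.6114   0.654    0.6327   0.0426]]
[np.float64(0.6429219321864947), np.float64(-0.10367125541883411), np.float64(0.04855008598855254), np.float64(91.40197692674026)] [-0.3082  0.2375  4.5291] [ 0.0912 -0.0634 -0.0325]
```

View pics/top7.png

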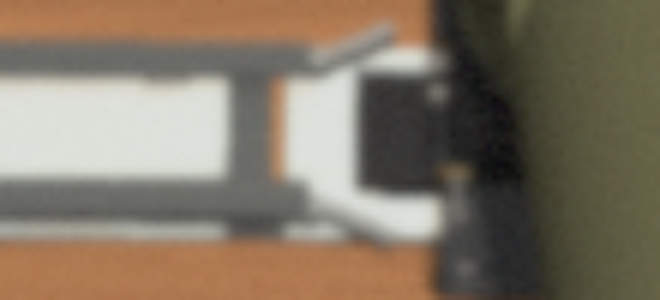

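```bash
python3 - <<'E'
from meas import *
np.set_printoptions(precision=4,suppress=True)
o,g=edges(z=.042,cols=range(225,268,3)); print(o[:, [1,4,5]])
f=np.polyfit(o[:,1],o[:,4],1); print("line slope",f, "at -.03,-.06,-.1:",np.polyval(f,[-.03,-.06,-.1]))
E
```

```text
[[0.1263 0.6328 0.0804]
 [0.1186 0.6332 0.081 ]
 [0.1109 0.6334 0.0806]
 [0.1032 0.6333 0.0795]
 [0.0955 0.6338 0.08  ]
 [0.0878 0.6342 0.0803]
 [0.0801 0.6337 0.0789]
 [0.0724 0.6344 0.0794]
 [0.0647 0.6347 0.0798]
 [0.057  0.6346 0.0792]
 [0.0492 0.6344 0.079 ]
 [0.0415 0.6347 0.0788]
 [0.0338 0.6348 0.0788]
 [0.0261 0.6351 0.0787]
 [0.0184 0.6355 0.0778]]
line slope [-0.0215  0.6357] at -.03,-.06,-.1: [0.6364 0.637  0.6379]
```

```bash
python3 - <<'E'
from meas import *
np.set_printoptions(precision=4,suppress=True)
g=np.mean([cv2.cvtColor(snapshot("top")[0],cv2.COLOR_RGB2GRAY).astype(float) for _ in range(4)],0)
print(g[142:180,245].astype(int))
out=[]
for c in range(225,266,3):
    r=g[146:176,c]; dr=np.diff(r); 
    def cross(seq,lev,base):
        for i in range(len(seq)-1):
            if seq[i]<lev<=seq[i+1]: return base+i+(lev-seq[i])/(seq[i+1]-seq[i])
    a=cross(g[148:162,c],150,148); b=cross(g[176:160:-1,c],150,0); b=176-b
    pa=deproj("top",[[c,a]],z=.041)[0]; pb=deproj("top",[[c,b]],z=.042)[0]; out.append((pa[1],pb[0],pa[0],(pa[0]+pb[0])/2,pa[0]-pb[0]))
o=np.array(out); print(o); f=np.polyfit(o[:,0],o[:,3],1); print(f,np.polyval(f,[-.03,-.06,-.1]))
E
```

```text
[132 134 135 131 123 113 108 106 105 109 134 181 211 219 221 222 222 221
 222 222 222 222 222 222 222 221 212 173 131 111 108 106 101  94 111 148
 165 149]
[[0.1274 0.6114 0.657  0.6342 0.0456]
 [0.1197 0.6116 0.6573 0.6344 0.0457]
 [0.112  0.6119 0.6575 0.6347 0.0456]
 [0.1043 0.6121 0.6578 0.6349 0.0457]
 [0.0965 0.6123 0.658  0.6352 0.0457]
 [0.0888 0.6125 0.658  0.6353 0.0455]
 [0.0811 0.6128 0.6582 0.6355 0.0454]
 [0.0733 0.6131 0.6586 0.6358 0.0455]
 [0.0656 0.613  0.6589 0.636  0.0459]
 [0.0579 0.6134 0.6591 0.6363 0.0457]
 [0.0501 0.6137 0.6577 0.6357 0.0441]
 [0.0423 0.6138 0.658  0.6359 0.0442]
 [0.0346 0.6141 0.6592 0.6366 0.045 ]
 [0.0269 0.6144 0.6603 0.6374 0.0459]]
[-0.0257  0.6375] [0.6383 0.6391 0.6401]
```

Lateral offset is about 0.5 mm and yaw is within 0.1°. Advancing with a tiny correction.

Emit:
{"api": "send_rows", "payload": {"series": [[1,[0.3,-0.04,0],[0,0,0]],[1,[0.5,0,0],[0,0,0]],[1,[0.5,0,0],[0,0,0]],[1,[0.5,0,0],[0,0,0]],[1,[0.3,0,0],[0,0,0]],[1,[0,0,0],[0,0,0]]]}}

```text
clock: 15.43
eef_pos: [0.6419, -0.0842, 0.0486]
eef_rot: [[-0.024, 1.0, 0.001], [1.0, 0.024, -0.001], [-0.001, 0.001, -1.0]]
force: [-0.1, -2.0, 5.8]
grip_width: 0.161
```

Emit:
{"api": "send_rows", "payload": {"series": [[1,[0.3,0,0],[0,0,0]],[1,[0.4,0,0],[0,0,0]],[1,[0.4,0,0],[0,0,0]],[1,[0.4,0,0],[0,0,0]],[1,[0.3,0,0],[0,0,0]],[1,[0,0,0],[0,0,0]]]}}

```text
clock: 15.93
eef_pos: [0.6415, -0.0666, 0.0486]
eef_rot: [[-0.023, 1.0, 0.001], [1.0, 0.023, -0.001], [-0.001, 0.001, -1.0]]
force: [0.6, -2.6, 5.1]
grip_width: 0.159
```

Emit:
{"api": "send_rows", "payload": {"series": [[1,[0.4,0,0],[0,0,0]],[1,[0.4,0,0],[0,0,0]],[1,[0.4,0,0],[0,0,0]],[1,[0.4,0,0],[0,0,0]],[1,[0.4,0,0],[0,0,0]],[1,[0,0,0],[0,0,0]]]}}

```text
clock: 16.43
eef_pos: [0.6411, -0.0484, 0.0486]
eef_rot: [[-0.022, 1.0, 0.001], [1.0, 0.022, -0.003], [-0.003, 0.001, -1.0]]
force: [0.1, -3.1, 7.2]
grip_width: 0.161
```

Emit:
{"api": "send_rows", "payload": {"series": [[1,[0.5,0,0],[0,0,0]],[1,[0.5,0,0],[0,0,0]],[1,[0.5,0,0],[0,0,0]],[1,[0.5,0,0],[0,0,0]],[1,[0.5,0,0],[0,0,0]],[1,[0.5,0,0],[0,0,0]],[1,[0.5,0,0],[0,0,0]],[1,[0,0,0],[0,0,0]]]}}

```text
clock: 17.1
eef_pos: [0.6401, -0.0108, 0.0486]
eef_rot: [[-0.024, 1.0, 0.001], [1.0, 0.024, -0.0], [-0.0, 0.001, -1.0]]
force: [-0.7, -1.4, 5.6]
grip_width: 0.159
```

```bash
python3 - <<'E'
from h import *
st,s=state(); print(st,s["force"],s["torque"],s["clock"])
p,d=snapshot("top"); q,_=snapshot("scene")
cv2.imwrite("pics/top8.png",np.vstack([cv2.resize(p[140:190,200:320],None,fx=6,fy=6),cv2.resize(q[200:300,200:340],(720,350))[:290]])[:,:,::-1])
E
```

```text
[np.float64(0.6401354693054333), np.float64(-0.010811527438000968), np.float64(0.04855492089374469), np.float64(91.37044402350276)] [-0.7069459  -1.38457235  5.56882453] [-0.21524982 -0.08613095 -0.04297678] 17.1
```

View pics/top8.png

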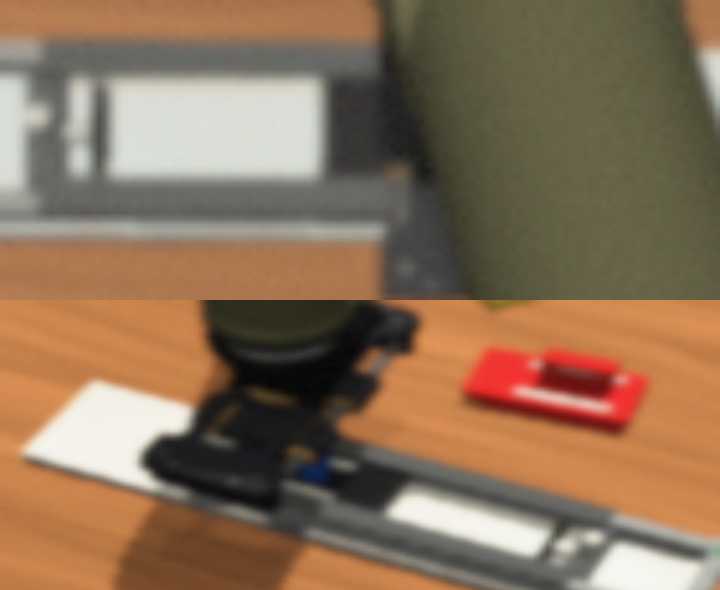

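Emit:
{"api": "send_rows", "payload": {"series": [[1,[0.5,0,0],[0,0,0]],[1,[0.7,0,0],[0,0,0]],[1,[0.7,0,0],[0,0,0]],[1,[0.7,0,0],[0,0,0]],[1,[0.7,0,0],[0,0,0]],[1,[0.7,0,0],[0,0,0]],[1,[0.5,0,0],[0,0,0]],[1,[0,0,0],[0,0,0]]]}}

```text
clock: 17.87
eef_pos: [0.639, 0.0345, 0.0485]
eef_rot: [[-0.024, 1.0, 0.001], [1.0, 0.024, -0.0], [-0.0, 0.001, -1.0]]
force: [-0.1, -0.6, 6.0]
grip_width: 0.16
```

```bash
python3 - <<'E'
from h import *
st,s=state(); print(st,s["force"],s["torque"],s["clock"])
p,d=snapshot("top"); q,_=snapshot("scene")
cv2.imwrite("pics/top9.png",np.vstack([cv2.resize(p[140:190,200:320],None,fx=6,fy=6),cv2.resize(q[200:300,200:340],(720,350))[:290]])[:,:,::-1])
E
```

```text
[np.float64(0.6390140084055244), np.float64(0.03454469908476224), np.float64(0.04853505896613185), np.float64(91.39222882554134)] [-0.10904353 -0.58529863  6.03660776] [-0.22560312 -0.10041015  0.00367636] 17.8667
```

View pics/top9.png

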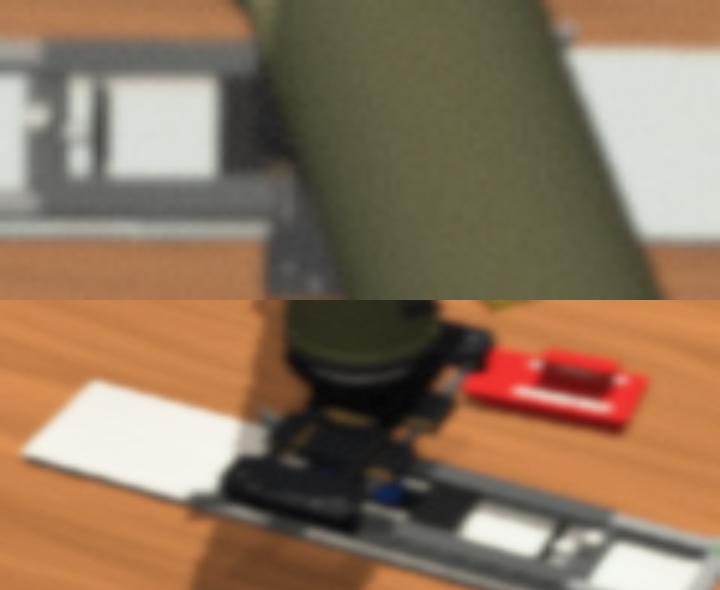

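Emit:
{"api": "send_rows", "payload": {"series": [[1,[0.5,0,0],[0,0,0]],[1,[0.6,0,0],[0,0,0]],[1,[0.6,0,0],[0,0,0]],[1,[0.6,0,0],[0,0,0]],[1,[0.5,0,0],[0,0,0]],[1,[0.4,0,0],[0,0,0]],[1,[0,0,0],[0,0,0]],[1,[0,0,0],[0,0,0]]]}}

```text
clock: 18.63
eef_pos: [0.6383, 0.066, 0.0485]
eef_rot: [[-0.024, 1.0, 0.001], [1.0, 0.024, -0.0], [-0.0, 0.001, -1.0]]
force: [0.9, -1.2, 5.1]
grip_width: 0.158
```

```bash
python3 - <<'E'
from h import *
st,s=state(); print(st,s["force"],s["torque"],s["clock"])
p,d=snapshot("top")
cv2.imwrite("pics/top10.png",cv2.resize(p[140:190,200:260],None,fx=10,fy=10)[:,:,::-1])
E
```

```text
[np.float64(0.6383302733735691), np.float64(0.06596636531278317), np.float64(0.048549259657490254), np.float64(91.34782370013498)] [ 0.88245427 -1.15404318  5.12583629] [-0.34028906 -0.10264392 -0.01230948] 18.6333
```

View pics/top10.png

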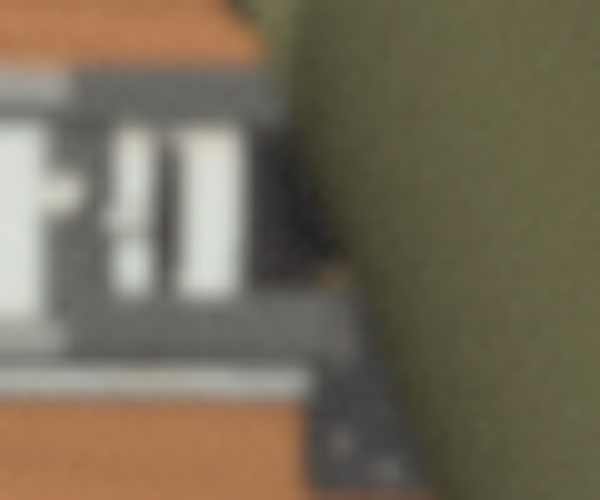

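Emit:
{"api": "send_rows", "payload": {"series": [[1,[0.3,0,0],[0,0,0]],[1,[0.4,0,0],[0,0,0]],[1,[0.4,0,0],[0,0,0]],[1,[0.2,0,0],[0,0,0]],[1,[0,0,0],[0,0,0]],[1,[0,0,0],[0,0,0]]]}}

```text
clock: 19.18
eef_pos: [0.6381, 0.0783, 0.0485]
eef_rot: [[-0.023, 1.0, 0.0], [1.0, 0.023, -0.001], [-0.001, 0.0, -1.0]]
force: [0.9, -1.7, 5.1]
grip_width: 0.161
```

Emit:
{"api": "send_rows", "payload": {"series": [[1,[0.2,0,0],[0,0,0]],[1,[0,0,0],[0,0,0]],[1,[0,0,0],[0,0,0]]]}}

```text
clock: 19.43
eef_pos: [0.6381, 0.0797, 0.0485]
eef_rot: [[-0.023, 1.0, 0.0], [1.0, 0.023, -0.001], [-0.001, 0.0, -1.0]]
force: [0.3, -3.6, 6.3]
grip_width: 0.16
```

Emit:
{"api": "send_rows", "payload": {"series": [[1,[0.2,0,0],[0,0,0]],[1,[0,0,0],[0,0,0]],[1,[0,0,0],[0,0,0]]]}}

```text
clock: 19.68
eef_pos: [0.6381, 0.0816, 0.0486]
eef_rot: [[-0.023, 1.0, 0.001], [1.0, 0.023, -0.001], [-0.002, 0.0, -1.0]]
force: [-0.1, -4.4, 6.8]
grip_width: 0.161
```

Emit:
{"api": "send_rows", "payload": {"series": [[1,[0.1,0,0],[0,0,0]],[1,[0,0,0],[0,0,0]],[1,[0,0,0],[0,0,0]],[1,[0,0,0],[0,0,0]]]}}

```text
clock: 20.02
eef_pos: [0.6381, 0.0823, 0.0486]
eef_rot: [[-0.022, 1.0, 0.0], [1.0, 0.022, -0.002], [-0.002, 0.0, -1.0]]
force: [-0.3, -4.3, 7.0]
grip_width: 0.161
```

```bash
python3 - <<'E'
from h import *
st,s=state(); print(st,s["force"],s["torque"],s["clock"])
p,d=snapshot("top")
cv2.imwrite("pics/top11.png",cv2.resize(p[140:190,200:260],None,fx=10,fy=10)[:,:,::-1])
print([round(float(sense()["force"][1]),2) for _ in range(3)])
E
```

```text
[np.float64(0.6380617830047011), np.float64(0.08227532500773868), np.float64(0.04855142924179001), np.float64(91.27497813536277)] [-0.32880056 -4.31426022  6.9765847 ] [-0.78791602 -0.08702872  0.01920299] 20.0167
[-3.87, -3.87, -3.87]
```

View pics/top11.png

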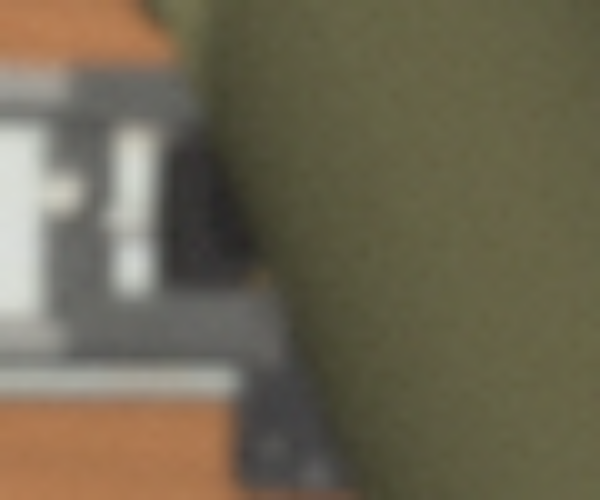

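```bash
cat > buf.py <<'E'
from h import *
def bufedge(n=4):
    g=np.mean([cv2.cvtColor(snapshot("top")[0],cv2.COLOR_RGB2GRAY).astype(float) for _ in range(n)],0)
    prof=g[161+3:168,205:232].mean(0), g[154:157,205:232].mean(0)
    return prof
E
python3 - <<'E'
from buf import *
for f in ("top0",):
    g=cv2.cvtColor(cv2.imread(f"pics/{f}.png"),cv2.COLOR_BGR2GRAY).astype(float); print(g[164:168,205:232].mean(0).astype(int)); print(g[154:157,205:232].mean(0).astype(int))
for p in bufedge(): print(p.astype(int))
E
```

```text
[112  99  98  95  93 104 146 184 192 169 118  79 108 160 196 210 212 211
 211 212 213 212 212 212 211 211 212]
[122 108 101  97  93 105 145 186 198 178 135 102 115 160 190 204 203 205
 205 205 204 203 206 204 204 206 204]
[117 105 103 101  98 110 153 194 203 178 125  71  53  55  57  54  52  49
  47  49  56  61  63  66  70  74  76]
[128 113 108 103  99 110 153 196 207 188 143  93  66  58  56  53  53  54
  60  66  71  74  77  80  82  84  86]
```

Emit:
{"api": "send_rows", "payload": {"series": [[1,[0.2,0,0],[0,0,0]],[1,[0,0,0],[0,0,0]],[1,[0,0,0],[0,0,0]],[1,[0,0,0],[0,0,0]]]}}

```text
clock: 20.6
eef_pos: [0.6381, 0.0835, 0.0485]
eef_rot: [[-0.022, 1.0, 0.0], [1.0, 0.022, -0.003], [-0.003, 0.0, -1.0]]
force: [0.3, -5.1, 7.4]
grip_width: 0.156
```

```bash
python3 - <<'E'
from buf import *
for p in bufedge(): print(p.astype(int)[5:16])
E
```

```text
[110 153 189 188 151  97  61  56  56  56  51]
[108 153 196 206 180 124  74  59  54  50  50]
```

Emit:
{"api": "send_rows", "payload": {"series": [[1,[0.2,0,0],[0,0,0]],[1,[0,0,0],[0,0,0]],[1,[0,0,0],[0,0,0]],[1,[0,0,0],[0,0,0]]]}}

```text
clock: 21.13
eef_pos: [0.638, 0.0848, 0.0486]
eef_rot: [[-0.021, 1.0, 0.0], [1.0, 0.021, -0.004], [-0.004, 0.0, -1.0]]
force: [-0.2, -6.5, 7.7]
grip_width: 0.16
```

```bash
python3 - <<'E'
from buf import *
for p in bufedge(): print(p.astype(int)[5:16])
p,d=snapshot("top")
cv2.imwrite("pics/top12.png",cv2.resize(p[140:190,200:260],None,fx=10,fy=10)[:,:,::-1])
E
```

```text
[110 152 186 175 125  73  52  55  55  53  49]
[109 152 189 184 141  93  65  56  52  51  52]
```

View pics/top12.png

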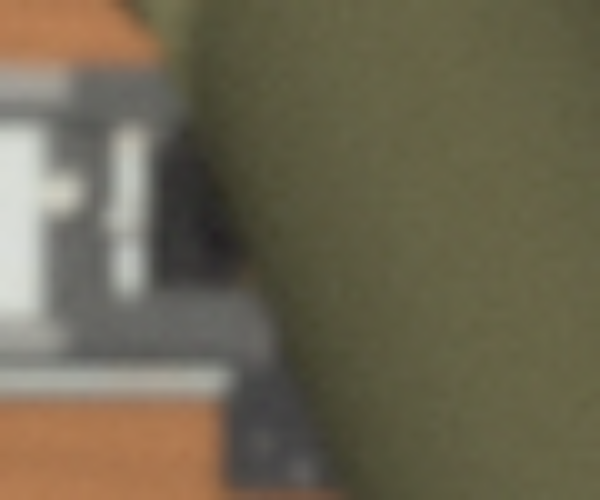

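The buffer's back edge has moved about 2.4 mm since TCP y=0.0823, so I take contact to be near there. Continuing in small steps.

Emit:
{"api": "send_rows", "payload": {"series": [[1,[0.15,0,0],[0,0,0]],[1,[0.1,0,0],[0,0,0]],[1,[0,0,0],[0,0,0]],[1,[0,0,0],[0,0,0]],[1,[0,0,0],[0,0,0]]]}}

```text
clock: 21.8
eef_pos: [0.6381, 0.0861, 0.0486]
eef_rot: [[-0.021, 1.0, 0.0], [1.0, 0.021, -0.005], [-0.005, -0.0, -1.0]]
force: [0.3, -8.5, 7.2]
grip_width: 0.16
```

```bash
python3 - <<'E'
from buf import *
for p in bufedge(): print(p.astype(int)[5:16])
st,s=state(); print(st,s["force"],s["torque"])
E
```

```text
[109 147 170 150  98  60  53  56  54  53  48]
[109 152 187 176 126  76  58  53  51  54  58]
[np.float64(0.6380691724096104), np.float64(0.08603316838420419), np.float64(0.0486216639010327), np.float64(91.19500707598083)] [-0.47280055 -8.68173016  7.51597614] [-1.56547778  0.05671002  0.10166151]
```

Emit:
{"api": "send_rows", "payload": {"series": [[1,[0.15,0,0],[0,0,0]],[1,[0.1,0,0],[0,0,0]],[1,[0,0,0],[0,0,0]],[1,[0,0,0],[0,0,0]],[1,[0,0,0],[0,0,0]]]}}

```text
clock: 22.42
eef_pos: [0.638, 0.0875, 0.0487]
eef_rot: [[-0.02, 1.0, -0.0], [1.0, 0.02, -0.006], [-0.006, -0.0, -1.0]]
force: [-0.5, -9.1, 9.4]
grip_width: 0.158
```

```bash
python3 - <<'E'
from buf import *
for p in bufedge(): print(p.astype(int)[5:16])
st,s=state(); print(st,s["force"],s["torque"])
E
```

```text
[108 142 154 120  72  54  55  55  52  47  46]
[108 142 164 139  96  66  57  55  56  59  64]
[np.float64(0.6380349697124724), np.float64(0.08747430046117435), np.float64(0.04865537773739768), np.float64(91.16044915671512)] [-1.46213142 -9.69774498  9.97114815] [-1.84367809  0.18185944  0.09079476]
```

Integrated brightness puts the pad at about 5.0 mm pressed in, which agrees with TCP travel (5.2 mm). One more small step, then hold.

Emit:
{"api": "send_rows", "payload": {"series": [[1,[0.1,0,0],[0,0,0]],[1,[0.1,0,0],[0,0,0]],[1,[0,0,0],[0,0,0]],[1,[0,0,0],[0,0,0]],[1,[0,0,0],[0,0,0]]]}}

```text
clock: 23.03
eef_pos: [0.638, 0.0887, 0.0487]
eef_rot: [[-0.02, 1.0, -0.0], [1.0, 0.02, -0.008], [-0.008, -0.0, -1.0]]
force: [-1.6, -10.1, 9.7]
grip_width: 0.161
```

```bash
python3 - <<'E'
from buf import *
for p in bufedge(): print(p.astype(int)[5:16])
st,s=state(); print(st,s["force"],s["torque"])
E
```

```text
[101 123 130  98  61  57  56  55  50  46  48]
[107 139 154 122  77  59  54  55  58  62  67]
[np.float64(0.6380003305532034), np.float64(0.08870980070293509), np.float64(0.04869026719370291), np.float64(91.14058729725096)] [ -1.12958018 -10.81421183   9.54073137] [-2.19344347  0.15922368  0.15267275]
```

Pressed in about 6.2 mm, force about 10.5 N including friction. Easing back, then opening.

Emit:
{"api": "send_rows", "payload": {"series": [[1,[-0.2,0,0],[0,0,0]],[1,[-0.2,0,-0.05],[0,0,0]],[1,[-0.2,0,0],[0,0,0]],[1,[0,0,0],[0,0,0]],[-1,[0,0,0],[0,0,0]],[-1,[0,0,0],[0,0,0]],[-1,[0,0,0],[0,0,0]],[-1,[0,0,0],[0,0,0]]]}}

```text
clock: 23.9
eef_pos: [0.6366, 0.0902, 0.0479]
eef_rot: [[-0.025, 1.0, -0.002], [1.0, 0.025, 0.001], [0.001, -0.002, -1.0]]
force: [-0.4, 0.6, -0.0]
grip_width: 0.375
```

Emit:
{"api": "send_rows", "payload": {"series": [[-1,[0,0,0],[0,0,0]],[-1,[0,0,0],[0,0,0]],[-1,[0,0,0],[0,0,0]],[-1,[0,0,0],[0,0,0]],[-1,[0,0,0],[0,0,0]],[-1,[0,0,0],[0,0,0]],[-1,[0,0,0],[0,0,0]],[-1,[0,0,0],[0,0,0]]]}}

```text
clock: 24.57
eef_pos: [0.6376, 0.0886, 0.0487]
eef_rot: [[-0.023, 1.0, 0.0], [1.0, 0.023, -0.0], [-0.0, 0.0, -1.0]]
force: [0.3, 0.3, 0.8]
grip_width: 0.962
```

Emit:
{"api": "send_rows", "payload": {"series": [[-1,[0,0,-1],[0,0,0]],[-1,[0,0,-2],[0,0,0]],[-1,[0,0,-3],[0,0,0]],[-1,[0,0,-3],[0,0,0]],[-1,[0,0,-3],[0,0,0]],[-1,[-3,0,-1],[0,0,0]],[-1,[-3.5,0,0],[0,0,0]],[-1,[-3.5,0,0],[0,0,0]]]}}

```text
clock: 25.23
eef_pos: [0.6408, -0.011, 0.1814]
eef_rot: [[-0.026, 1.0, 0.004], [1.0, 0.026, -0.0], [-0.0, 0.004, -1.0]]
force: [0.2, -0.3, -1.1]
grip_width: 1.0
```

Emit:
{"api": "send_rows", "payload": {"series": [[-1,[-3.5,0,0],[0,0,0]],[-1,[-3.5,0,0],[0,0,0]],[-1,[-3.5,0,0],[0,0,0]],[-1,[-3.5,0,0],[0,0,0]],[-1,[-2,0,0],[0,0,0]],[-1,[0,0,0],[0,0,0]],[-1,[0,0,0],[0,0,0]],[-1,[0,0,0],[0,0,0]]]}}

```text
clock: 25.9
eef_pos: [0.6439, -0.1696, 0.1792]
eef_rot: [[-0.025, 1.0, 0.001], [1.0, 0.025, 0.001], [0.001, 0.001, -1.0]]
force: [0.2, 0.0, 0.5]
grip_width: 0.996
```

```bash
python3 - <<'E'
from h import *
np.set_printoptions(precision=4,suppress=True)
st,s=state(); print(st,s["force"],s["clock"])
p,d=snapshot("top"); q,_=snapshot("scene")
cv2.imwrite("pics/top13.png",np.vstack([cv2.resize(p[140:190,190:350],(720,225)),cv2.resize(q[200:300,200:340],(720,350))])[:,:,::-1])
hsv=cv2.cvtColor(p,cv2.COLOR_RGB2HSV); m=(hsv[...,0]>105)&(hsv[...,0]<130)&(hsv[...,1]>120)&(hsv[...,2]>80)&(d>0)
m[:,:190]=0;m[:140]=0;m[190:]=0
v,u=np.nonzero(m); B=deproj("top",np.stack([u,v],1),d=d[v,u]); B=B[B[:,2]>.06]; print(len(B),B.mean(0),rect(B),np.median(B[:,2]))
for c in ("mouse","mug","book"):
    for x in trace("top",c)[:1]:
        v,u=np.nonzero(x["mask"]&(d>0)); Z=deproj("top",np.stack([u,v],1),d=d[v,u]); print(c,rect(Z))
E
```

```text
[np.float64(0.6438755910410499), np.float64(-0.16963818850923024), np.float64(0.17923414210324473), np.float64(91.41264085742284)] [0.2184 0.0388 0.474 ] 25.9
94 [0.635  0.0799 0.0744] ([635.7, 79.6], [42.8, 11.9], 90.0) 0.07550758087353826
mouse ([438.7, -164.5], [77.9, 95.7], 1.1)
mug ([591.4, 387.6], [125.9, 90.7], 67.2)
```

View pics/top13.png

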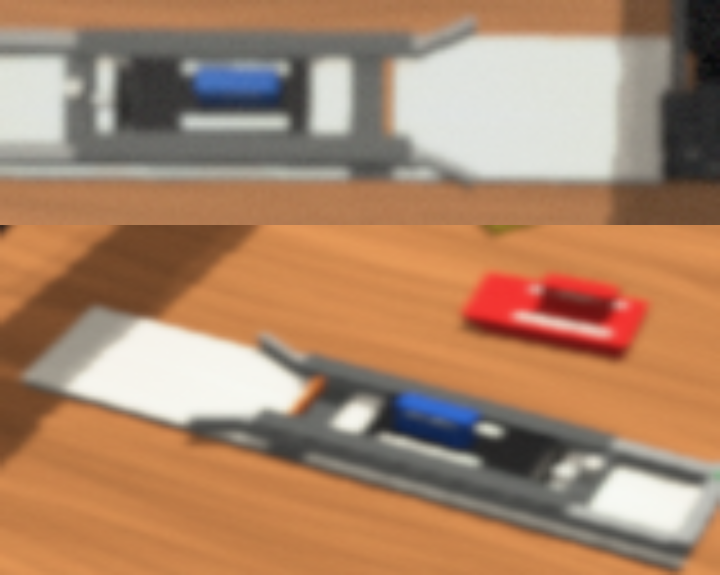

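```bash
python3 - <<'E'
from h import *
p,d=snapshot("top"); q,_=snapshot("scene")
a=cv2.imread("pics/top0.png"); b=cv2.imread("pics/scene0.png")
cv2.imwrite("pics/cmp.png",np.vstack([a[120:290,60:510],p[120:290,60:510,::-1],b[120:320,100:550]]).copy())
for n,(r0,r1,c0,c1) in dict(mug=(145,205,85,160),mouse=(220,260,330,370),book=(135,215,375,480)).items():
    x=a[r0:r1,c0:c1].astype(int); y=p[r0:r1,c0:c1,::-1].astype(int); print(n,"meandiff top",abs(x-y).mean().round(1))
for n,(r0,r1,c0,c1) in dict(mug=(255,310,365,425),mouse=(175,205,220,255),book=(165,240,105,205)).items():
    x=b[r0:r1,c0:c1].astype(int); y=q[r0:r1,c0:c1,::-1].astype(int); print(n,"meandiff scene",abs(x-y).mean().round(1))
E
```

```text
mug meandiff top 10.3
mouse meandiff top 31.2
book meandiff top 18.7
mug meandiff scene 7.6
mouse meandiff scene 26.7
book meandiff scene 20.3
```

View pics/cmp.png

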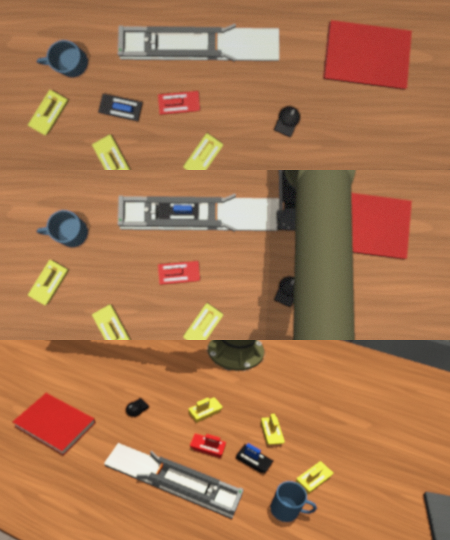

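The mug, book and visible part of the mouse are where they were. The flap is up, the caddy lies in the bay and the gripper is clear. Handing in.

```bash
python3 - <<'E'
from station import *
print(sense()["joint_vel"].round(3)); print(hand_in())
E
```

```text
[ 0.003  0.002  0.006 -0.002 -0.001  0.002 -0.001]
the job is handed in; nothing more can be done
None
```

The caddy is in the bay with the flap up behind it, and the job is handed in at about 26 s; no verdict was reported. I set it on the apron nose first, slid it under the lips and over the flap, pressed the buffer, eased off, let go and backed away.

**Pressing:** From the pictures the buffer gave about 6.2 mm, short of the 7 mm half stroke. The push read about 10.5 N including sliding friction. The force readings alone would also have fitted an earlier first contact, which would mean almost 10 mm. I trusted the picture, because the buffer's back edge did not move until the later contact point.

**Last checks:**
- **Caddy:** its origin is about 0.10 m past the hinge. It is close to mid-lane; I measured that with the camera before the lane (about 0.5 mm off), not again at the end. The grip top read 75.5 mm high against the expected 77 mm. I did not measure its tilt separately.
- **Flap:** the orange edge is visible and upright behind the caddy in both views. I judged this by eye, not by its angle.
- **Mouse, mug and book:** the mug, book and the visible part of the mouse look unmoved by eye. The trained network's outlines for the mouse and mug disagreed with the start, and it did not find the book. The arm hid part of the mouse and book in the top view, so I went by the pictures.

**What went wrong:** on the first grasp I lifted before the fingers had closed. The caddy did not move, and the second grasp held.

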